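# Set the pendulum slot between two case-back halves

### The arm

A 7-joint arm with a two-finger parallel gripper is mounted at the origin on the work surface. World frame = base frame: x ahead of the robot, y to its left, z up, the work surface at z = 0. Lengths are in m, angles in rad, forces in N, time in s.
With the tool pointing down it reaches from about 0.4 to 0.85 m from the base axis. Payload 4.5 kg.
Tool frame: the origin (TCP) lies where the fingers leave the gripper's body, on its centre line; the fingertips stand 64 mm ahead of it and the grasp point (between the pads) lies 45 mm ahead of it; x points along the fingers, z is the direction in which the jaws open and shut, and the axes are right-handed (so a half turn about x gives the same grasp; the last joint's range is limited). The gripper opens to 88 mm and grips with 3 to 60 N. Pads are 18 mm wide; open, the fingers measure 123 mm over their backs; the gripper's body (75 mm by 187 mm) begins 45 mm behind the grasp point.
Start: joints at [-1.106, 0.689, -0.195, 1.565, 0.157, 0.902, -0.215], TCP at [0.261, 0.568, 0.303] pointing down, gripper open.
Joint ranges: [-3.01, 3.01], [-0.46, 2.08], [-1.47, 1.51], [0.13, 2.56], [-1, 4.14], [0.04, 2.09], [-2.66, 2.66]. Speed limits (rad/s): [2.57, 2.57, 3.14, 3.14, 3.14, 3.14, 3.14].

### API

Orientations are given as [roll, pitch, yaw] about the fixed x, y, z axes, in that order (R = Rz(yaw) Ry(pitch) Rx(roll)).
In Python, from workcell import ctrl gives the robot as it stands.
- The arm moves only by the shell command python3 -m pendant 'ROWS' [FORCE]. ROWS is JSON, a list that holds one entry, the list of rows, each a list of 7 numbers: the shift along the tool's x, y, z in cm, then the turn, a rotation vector about the tool's x, y, z in degrees, then the finger opening in cm, from 0 to 8.81. In form: [[[x, y, z, ax, ay, az, claw], ...]]. A call has 1 to 5 rows; each row shifts and turns the pose as measured when the row begins, along the tool's axes as they then stand; what a row does not reach is not made up. A row lasts 1/12 s, in which the tool goes at most 41.7 mm and 7.16 degrees, less where a joint would pass 70% of its speed; a pose out of reach is approached as far as the arm can. A call with a gripper value outside its range is refused whole. The fingers move at their own pace and stop on an object; FORCE is the grip in N (left out, the last holds). Time passes only in rows, so rows that do not move let the fingers close. It gives the time, the measured TCP pose, the force and the opening at its end, in the units of the state.
- ctrl.observe(): the state, without advancing time (a new reading comes with each control period).
- ctrl.capture(name): name is "scene" or "top" or "wrist"; returns a dict with "color" (384x512x3 uint8, red, green, blue), "z_map" (384x512 float32, m along the optical axis (not along the pixel's ray), 0 where there is no reading), "camera_matrix" (3x3 intrinsics, pixels), "rvec" (rotation vector, rad) and "tvec" (3), from world to camera coordinates, as OpenCV has them. Camera axes: x right, y down, z forward; pixel columns grow to the right and rows downward; lengths in m; the calibration is good to about 2 mm. A picture is of the moment at which its call begins.
- ctrl.finish_job(): hands the job in, once; it reports no verdict.
The state is a dict: "time": time; "joint_positions": joint angles; "joint_vel": joint speeds; "effort": joint torques, N m; "tcp_pos": TCP position; "tool_rot": TCP orientation; "contact_force": force on the tool from outside, world axes, zero at the start; "ft_torque": the same for the moment, N m; "gripper_width": finger opening in m.
Only numpy, scipy, OpenCV 4.12 (cv2) and the standard library are available. Lean on these libraries where they do the work, as an engineer would, in place of code of your own. Each camera call takes 0.05 s, during which the arm holds its last target.

### The job

Set the pendulum slot of a metronome case back: stand the steel spacer with the blue grip on the assembly board, flat against the inner face of the mahogany half that is screwed down and centred along it, then lay the loose mahogany half on the board flat against the other side of the spacer, with its two ends level with those of the fixed half. Then lift the spacer out without shifting the half, so that an even, parallel slot of the spacer's thickness is left, and stand the spacer upright back on its cork pad. Leave the chrome counterweight and the brass lock box where they are.

Things in the scene. Friction and masses are not known exactly. Their poses are not given: they have to be found in the camera images.
- fixed_face (a point): Fixed plywood board 200 (x) x 260 (y) x 12 mm with a mahogany half, 60 (x) x 90 (y) x 30 mm high, screwed on. Point: middle of the half's inner face, at its foot on the board's top (12 mm above the counter). x runs along the face (half's ends at -30, +30 mm), y points into the fixed half, z up. The board reaches 160 mm from here to -y, 100 mm either way in x. The loose half goes on the -y side.
- half_mid (a point): Loose mahogany half: rectangular block 60 (x) x 90 (y) x 30 mm high, about 120 g, lying on the counter beside the board. Point: its centre, 15 mm above its underside. Its 90 mm length (y) goes square to the slot: one of its two 60 mm wide faces (either) lies against the spacer. Can be gripped across the 60 mm (x).
- spacer_mid (a point): Steel spacer standing on the cork pad: bar 84 (x) x 14 (y, the thickness that sets the slot) x 26 mm high, with an upright blue grip on its middle, 26 (x) x 14 (y) mm, reaching 76 mm above the foot; about 160 g. Point: half-way up, 38 mm above the foot. Can be gripped across the 14 mm (y) by the blue grip, above the 30 mm high halves.
- rest_top (a point): Cork pad, the spacer's place: 120 (x) x 70 (y) x 8 mm thick, fixed on the counter to the other side of the board from the loose half. The point is the centre of its top, 8 mm above the counter. The spacer starts near its middle, roughly along its x.
- half: The loose mahogany half, origin at the centre of its underside.
- spacer: The spacer, origin at the centre of its foot.
- weight: Chrome counterweight, bystander: cone 46 mm wide, 40 mm high, origin at the centre of its underside.
- lockbox: Cast brass cam lock box, bystander: 50 (x) x 70 (y) x 47 mm high, origin at the centre of its underside.
Things that resemble listed ones, but are neither listed nor needed, are in the scene too. Of the things shaped like the spacer, the bare steel one is meant.

How it is judged:
On the way, in this order (a step that is already met when the one before it is completed fails the run):
1. the spacer stands upright on the board against the fixed half's inner face (within 3 mm and 0.08 rad of lying flat on it, within 15 mm of its middle) (y of spacer_mid in the frame of fixed_face between -0.01 and -0.004 m and x of spacer_mid in the frame of fixed_face between -0.015 and 0.015 m and z of spacer_mid in the frame of fixed_face between 0.035 and 0.041 m and angle between the y axis of spacer_mid and the y axis of fixed_face, either way round below 0.08 rad and angle between spacer_mid's own z axis and vertical below 0.06 rad), for 0.2 s.
2. the loose half lies flat on the board against the spacer, which still stands in the slot (half within 2.5 mm of where the spacer puts it, ends level within 6 mm, parallel within 0.045 rad) (all of step 1 and y of half_mid in the frame of fixed_face between -0.0615 and -0.0565 m and x of half_mid in the frame of fixed_face between -0.006 and 0.006 m and z of half_mid in the frame of fixed_face between 0.012 and 0.018 m and angle between the y axis of half_mid and the y axis of fixed_face, either way round below 0.045 rad and angle between half_mid's own z axis and vertical below 0.05 rad), for 0.2 s.
At the end, for the whole second after the job is handed in: The loose half lies flat on the board beside the fixed half with a slot of 14 mm +- 2.5 mm between them, parallel within 0.045 rad and its ends level within 6 mm; the spacer stands upright on its cork pad (its middle within 30 mm of the pad's centre either way); both are at rest (y of half_mid in the frame of fixed_face between -0.0615 and -0.0565 m and x of half_mid in the frame of fixed_face between -0.006 and 0.006 m and z of half_mid in the frame of fixed_face between 0.012 and 0.018 m and angle between the y axis of half_mid and the y axis of fixed_face, either way round below 0.045 rad and angle between half_mid's own z axis and vertical below 0.05 rad and x of spacer_mid in the frame of rest_top between -0.03 and 0.03 m and y of spacer_mid in the frame of rest_top between -0.03 and 0.03 m and z of spacer_mid in the frame of rest_top between 0.035 and 0.041 m and angle between spacer_mid's own z axis and vertical below 0.06 rad and linear speed of each of half, spacer below 0.02 m/s); the robot touches nothing.
It fails at once if the chrome counterweight was shifted by more than 15 mm (distance of weight from where it was at the start of the episode above 0.015 m).
It fails at once if the brass cam lock box was shifted by more than 15 mm (distance of lockbox from where it was at the start of the episode above 0.015 m).
It also fails if it takes over 72 s, if anything falls off the work surface, if the arm or the gripper's body presses on something with over 40 N, if the wrist force passes 120 N, or if a joint passes its speed limit or range.

## Working session

There is one attempt and no reset: what is moved stays moved. The work goes in short steps, Python scripts to look and compute and a shell command to move; the robot and the scene stay as the last step left them, time stands still between calls to the robot, and variables do not carry over. Pictures are saved under pics/ and viewed, and the job is handed in when it is done.

```bash
mkdir -p pics; ls
cat > h.py <<'E'
import numpy as np, cv2
from workcell import ctrl
def cap(name):
    c=ctrl.capture(name); return c
def cloud(c):
    K=np.array(c['camera_matrix']);R=cv2.Rodrigues(np.array(c['rvec'],float))[0];t=np.array(c['tvec'],float).ravel()
    z=c['z_map'];v,u=np.mgrid[:z.shape[0],:z.shape[1]]
    P=np.stack([(u-K[0,2])/K[0,0]*z,(v-K[1,2])/K[1,1]*z,z],-1)
    W=(P-t)@R; W[z==0]=np.nan
    return W
def save(c,fn,box=None,s=1.5):
    im=c['color'][:,:,::-1]
    if box: im=im[box[1]:box[3],box[0]:box[2]]
    cv2.imwrite('pics/'+fn,cv2.resize(im,None,fx=s,fy=s,interpolation=cv2.INTER_CUBIC))
E
python3 - <<'E'
from h import *
import pickle
print(ctrl.observe())
for n in ['scene','top','wrist']:
    c=cap(n); pickle.dump(c,open(n+'0.pkl','wb')); save(c,n+'0.png')
E
```

```text
pics
{'time': 0.0, 'joint_positions': array([-1.10617841,  0.68996653, -0.19451538,  1.56634592,  0.15728195,
        0.90248944, -0.21511773]), 'joint_vel': array([-1.84263804e-03, -5.18133408e-05,  7.01500541e-04,  6.35163452e-04,
        1.13584304e-03, -7.04555092e-04,  1.05894645e-04]), 'effort': array([ 4.04910315e-04, -5.27561581e+01, -1.26667667e+00, -1.53423375e+01,
       -5.26672311e-02,  6.69958186e-03,  1.66328732e-04]), 'tcp_pos': array([0.26082679, 0.56740649, 0.30192034]), 'tool_rot': array([-3.07668468,  1.5689767 , -1.93664948]), 'contact_force': array([ 0.62207035, -0.52545297, -0.10749886]), 'ft_torque': array([ 0.01630931, -0.00628386, -0.00770445]), 'gripper_width': 0.08773995080081358}
```

View pics/scene0.png

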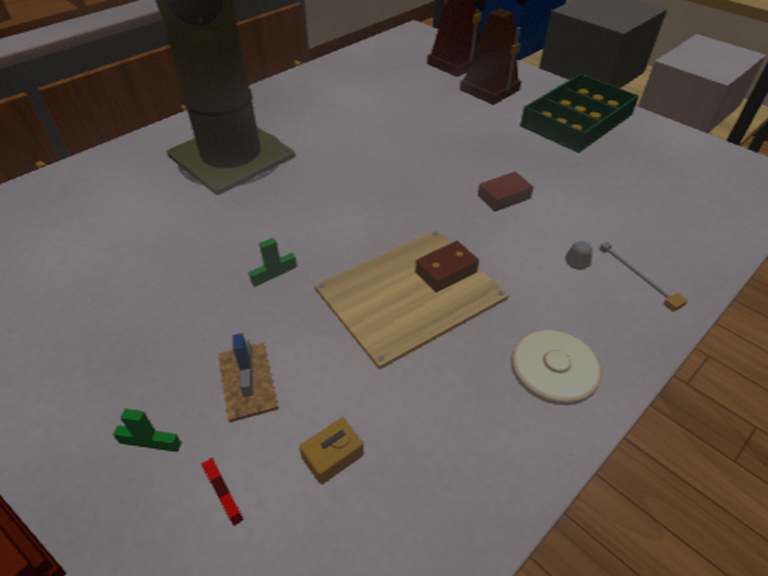

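View pics/top0.png

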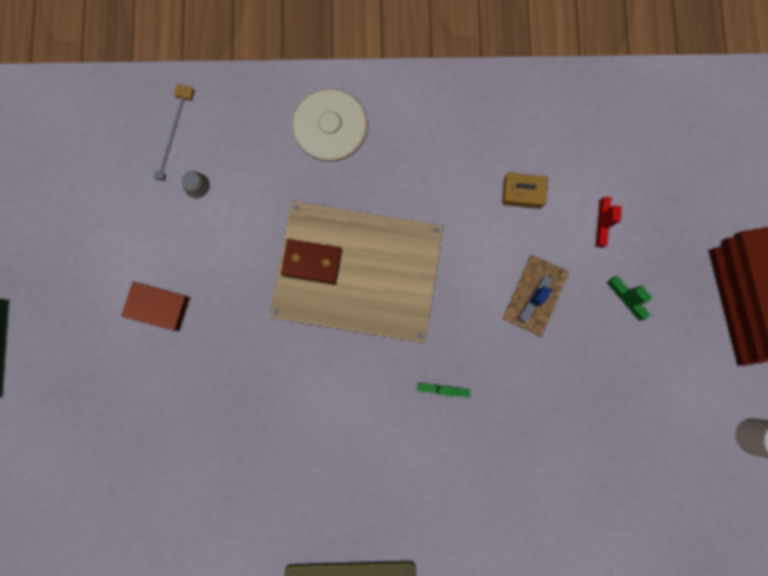

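View pics/wrist0.png

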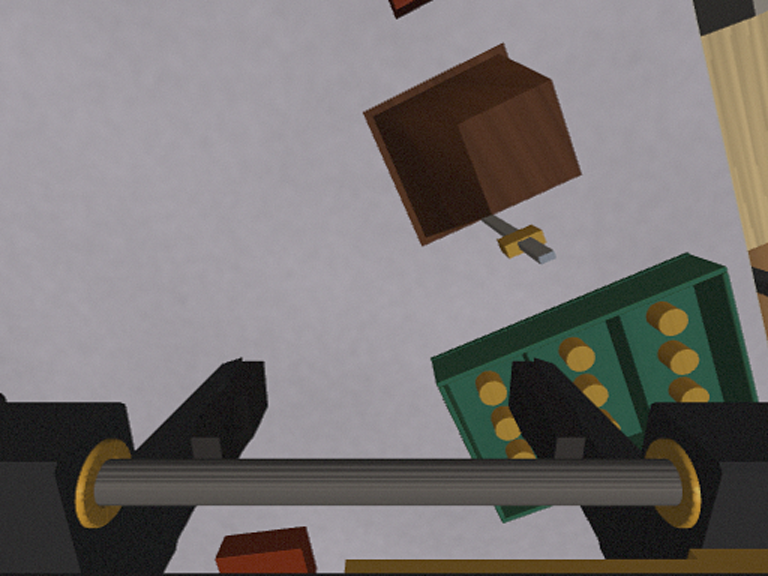

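Run:
```python
from h import *
import pickle
c=pickle.load(open('top0.pkl','rb')); W=cloud(c)
save(c,'crop_sp.png',(320,150,450,230),5); save(c,'crop_half.png',(70,120,300,240),3)
print(c['camera_matrix'],W[197,360],W[174,208],W[204,104],W[300,200], W[5,200])
def rect(u0,v0,u1,v1,zlo,zhi,mask=None,n=''):
    w=W[v0:v1,u0:u1].reshape(-1,3); m=(w[:,2]>zlo)&(w[:,2]<zhi)
    p=w[m]; r=cv2.minAreaRect((p[:,:2]*1000).astype(np.float32)); print(n,len(p),r,'z',np.median(p[:,2])); 
rect(185,155,232,192,.03,.06,n='fixed')
rect(78,185,130,223,.022,.045,n='half')
rect(175,130,300,230,.006,.02,n='board')
rect(330,165,380,228,.004,.012,n='cork')
rect(330,165,380,228,.02,.05,n='spbar')
rect(330,165,380,228,.06,.12,n='grip')
s=pickle.load(open('scene0.pkl','rb')); W=cloud(s)
print('scene')
rect(270,155,325,196,.03,.06,n='fixed')
rect(310,110,360,142,.022,.045,n='half')
rect(205,150,345,245,.006,.02,n='board')
rect(143,215,190,282,.004,.012,n='cork')
rect(143,215,190,282,.02,.05,n='spbar')
rect(143,215,190,282,.06,.12,n='grip')
```

```text
[[407.33997989   0.         260.25500403]
 [  0.         407.33997989 184.31080531]
 [  0.           0.           1.        ]] [ 0.50751143 -0.30374631  0.08302507] [0.57613393 0.05197559 0.04178343] [0.5099338  0.30493557 0.02911778] [ 0.27437417  0.07776564 -0.00232624] [ 1.51835485  0.17256636 -0.75257638]
fixed 926 ((578.1947631835938, 54.3084716796875), (90.37220764160156, 60.85786819458008), 79.64014434814453) z 0.04076955308485487
half 935 ((511.19134521484375, 310.1773681640625), (92.1575927734375, 59.82830810546875), 73.95769500732422) z 0.028566239115960727
board 7193 ((564.375, -19.140945434570312), (260.3485412597656, 200.61277770996094), 79.27216339111328) z 0.010836225724979926
cork 978 ((509.8305358886719, -333.4755859375), (105.98717498779297, 120.49217987060547), 64.14163970947266) z 0.007041175813393199
spbar 167 ((509.3819885253906, -310.3516845703125), (14.393877983093262, 84.97409057617188), 56.61431884765625) z 0.03264137729836229
grip 92 ((509.2020263671875, -310.11865234375), (14.051902770996094, 26.150426864624023), 56.11890411376953) z 0.08163214407190378
scene
fixed 714 ((578.102294921875, 54.56211471557617), (91.66509246826172, 62.41779327392578), 79.15260314941406) z 0.04218814254017028
half 436 ((510.8262023925781, 309.579345703125), (92.5391845703125, 62.11040496826172), 74.58192443847656) z 0.029951161240126395
board 5526 ((620.4430541992188, -29.634689331054688), (261.04156494140625, 317.9072570800781), 79.29499816894531) z 0.01247434747289065
cork 1217 ((510.49444580078125, -307.0086669921875), (82.6974868774414, 145.34954833984375), 63.631752014160156) z 0.00862202708385102
spbar 187 ((511.012939453125, -310.60919189453125), (14.42213249206543, 84.4271011352539), 56.7629508972168) z 0.03435231785549247
grip 136 ((510.88677978515625, -309.7301940917969), (13.738824844360352, 27.88780403137207), 53.77235412597656) z 0.08227282473152667
```

Run:
```python
import numpy as np
from scipy.spatial.transform import Rotation as R
print(R.from_euler('xyz',[-3.07668468,  1.5689767 , -1.93664948]).as_matrix().round(3))
```

```text
[[-0.001 -0.909  0.418]
 [-0.002  0.418  0.909]
 [-1.    -0.    -0.002]]
```

View pics/crop_sp.png

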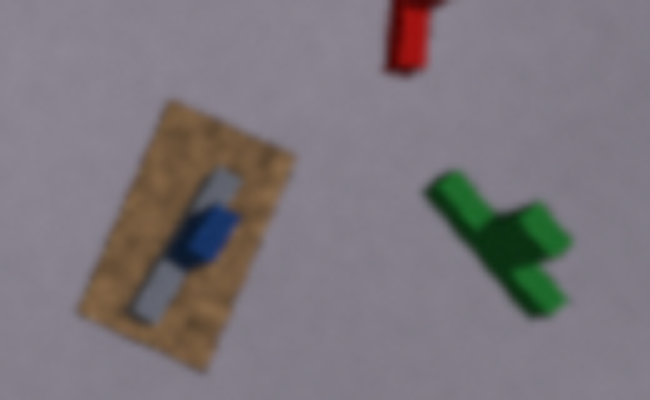

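View pics/crop_half.png

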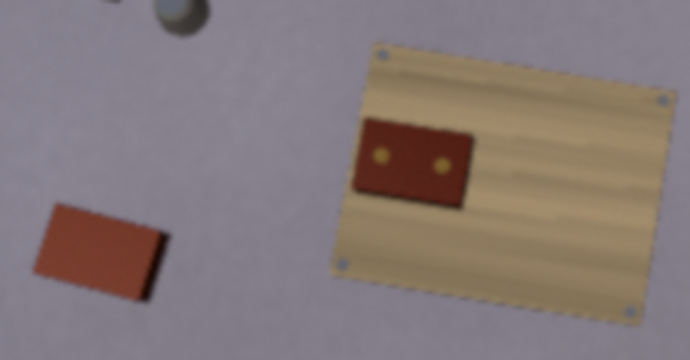

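```bash
cat >> h.py <<'E'
from scipy.spatial.transform import Rotation as Ro
def jawR(deg):
    a=np.radians(deg); z=np.array([np.cos(a),np.sin(a),0]); x=np.array([0,0,-1.]); return np.stack([x,np.cross(z,x),z],1)
def plan(tx,ty,tz,jaw=None,n=5,maxstep=None):
    s=ctrl.observe(); p=np.array(s['tcp_pos']); R=Ro.from_euler('xyz',s['tool_rot'])
    d=np.array([tx,ty,tz])-p
    zz=R.as_matrix()[:,2]; cur=np.degrees(np.arctan2(zz[1],zz[0]))
    print('t %.2f pos %s jaw %.2f f %s w %.4f'%(s['time'],p.round(4),cur,np.array(s['contact_force']).round(1),s['gripper_width']), 'remaining mm',(d*1000).round(1))
    Rt=R
    if jaw is not None:
        jaw=min([jaw+180*k for k in range(-3,4)],key=lambda j:abs(j-cur)); Rt=Ro.from_matrix(jawR(jaw))
    rv=(R.inv()*Rt).as_rotvec()
    k=max(n,int(np.ceil(max(np.linalg.norm(d)/.04,np.degrees(np.linalg.norm(rv))/7))))
    for i in range(k):
        Ri=R*Ro.from_rotvec(rv*i/k); sh=Ri.inv().apply(d/k)*100
        print([round(float(v),2) for v in sh],[round(float(v),2) for v in np.degrees(rv/k)])
E
python3 - <<'E'
from h import *
import pickle
for n,b in [('top',(330,165,385,228)),('scene',(143,215,190,282))]:
    c=pickle.load(open(n+'0.pkl','rb')); W=cloud(c)
    hsv=cv2.cvtColor(c['color'],cv2.COLOR_RGB2HSV)
    m=np.zeros(hsv.shape[:2],np.uint8); m[b[1]:b[3],b[0]:b[2]]=1
    m&=((hsv[...,0]<25)&(hsv[...,1]>60)).astype(np.uint8)
    p=W[m>0]; p=p[(p[:,2]<.015)]
    print(n,len(p),cv2.minAreaRect((p[:,:2]*1000).astype(np.float32)))
    for nm,q in [('lock',(350,127)),('wt',(130,123))]:
        if n=='top': print(nm,W[q[1],q[0]])
plan(.510,-.3105,.21,56.6)
E
```

```text
top 990 ((517.8270263671875, -316.8694152832031), (69.46072387695312, 119.31429290771484), 63.81379318237305)
lock [ 0.68741196 -0.30045533  0.04058941]
wt [0.70882178 0.24424102 0.03770622]
scene 1207 ((518.9432983398438, -316.95758056640625), (69.89344787597656, 121.3721694946289), 63.64979934692383)
t 0.15 pos [0.2609 0.5675 0.3021] jaw 65.32 f [0.  0.1 0.9] w 0.0883 remaining mm [ 249.1 -878.   -92.1]
[0.4, -2.58, -3.02] [0.38, -0.0, 0.0]
[0.4, -2.6, -3.0] [0.38, -0.0, 0.0]
[0.4, -2.62, -2.98] [0.38, -0.0, 0.0]
[0.4, -2.64, -2.96] [0.38, -0.0, 0.0]
[0.4, -2.66, -2.95] [0.38, -0.0, 0.0]
[0.4, -2.68, -2.93] [0.38, -0.0, 0.0]
[0.4, -2.7, -2.91] [0.38, -0.0, 0.0]
[0.4, -2.72, -2.89] [0.38, -0.0, 0.0]
[0.4, -2.73, -2.88] [0.38, -0.0, 0.0]
[0.4, -2.75, -2.86] [0.38, -0.0, 0.0]
[0.4, -2.77, -2.84] [0.38, -0.0, 0.0]
[0.4, -2.79, -2.82] [0.38, -0.0, 0.0]
[0.4, -2.81, -2.8] [0.38, -0.0, 0.0]
[0.4, -2.83, -2.78] [0.38, -0.0, 0.0]
[0.4, -2.85, -2.76] [0.38, -0.0, 0.0]
[0.4, -2.86, -2.75] [0.38, -0.0, 0.0]
[0.4, -2.88, -2.73] [0.38, -0.0, 0.0]
[0.4, -2.9, -2.71] [0.38, -0.0, 0.0]
[0.4, -2.92, -2.69] [0.38, -0.0, 0.0]
[0.4, -2.94, -2.67] [0.38, -0.0, 0.0]
[0.4, -2.95, -2.65] [0.38, -0.0, 0.0]
[0.4, -2.97, -2.63] [0.38, -0.0, 0.0]
[0.4, -2.99, -2.61] [0.38, -0.0, 0.0]
```

```bash
python3 -m pendant '[[[0,-3.4,-2.1,0.4,0,0,8.8],[0,-3.4,-2.1,0.4,0,0,8.8],[0,-3.4,-2.1,0.4,0,0,8.8],[0,-3.4,-2.1,0.4,0,0,8.8],[0,-3.4,-2.1,0.4,0,0,8.8]]]' 20
python3 -m pendant '[[[0,-3.4,-2.1,0.4,0,0,8.8],[0,-3.4,-2.1,0.4,0,0,8.8],[0,-3.4,-2.1,0.4,0,0,8.8],[0,-3.4,-2.1,0.4,0,0,8.8],[0,-3.4,-2.1,0.4,0,0,8.8]]]' 20
python3 -c "
from h import *
plan(.510,-.3105,.21,56.6)"
```

```text
time: 0.57
tcp_pos: [0.3637, 0.4046, 0.2991]
tool_rot: [1.31, 1.56, 2.435]
contact_force: [1.0, -0.1, -0.8]
gripper_width: 0.0882
time: 0.98
tcp_pos: [0.4724, 0.2266, 0.2965]
tool_rot: [1.467, 1.56, 2.557]
contact_force: [-0.2, 1.5, 0.7]
gripper_width: 0.0879
t 0.98 pos [0.4724 0.2266 0.2965] jaw 62.47 f [-0.2  1.5  0.7] w 0.0879 remaining mm [  37.6 -537.1  -86.5]
[0.59, -2.02, -3.28] [0.42, 0.0, -0.04]
[0.6, -2.04, -3.26] [0.42, 0.0, -0.04]
[0.6, -2.06, -3.25] [0.42, 0.0, -0.04]
[0.6, -2.09, -3.23] [0.42, 0.0, -0.04]
[0.6, -2.11, -3.22] [0.42, 0.0, -0.04]
[0.6, -2.13, -3.2] [0.42, 0.0, -0.04]
[0.6, -2.16, -3.19] [0.42, 0.0, -0.04]
[0.61, -2.18, -3.17] [0.42, 0.0, -0.04]
[0.61, -2.2, -3.15] [0.42, 0.0, -0.04]
[0.61, -2.22, -3.14] [0.42, 0.0, -0.04]
[0.61, -2.25, -3.12] [0.42, 0.0, -0.04]
[0.61, -2.27, -3.11] [0.42, 0.0, -0.04]
[0.61, -2.29, -3.09] [0.42, 0.0, -0.04]
[0.62, -2.31, -3.07] [0.42, 0.0, -0.04]
```

```bash
python3 -m pendant '[[[0.6,-2.05,-3.3,0.4,0,0,8.8],[0.6,-2.05,-3.3,0.4,0,0,8.8],[0.6,-2.05,-3.25,0.4,0,0,8.8],[0.6,-2.1,-3.25,0.4,0,0,8.8],[0.6,-2.1,-3.25,0.4,0,0,8.8]]]' 
python3 -m pendant '[[[0.6,-2.15,-3.2,0.4,0,0,8.8],[0.6,-2.15,-3.2,0.4,0,0,8.8],[0.6,-2.2,-3.2,0.4,0,0,8.8],[0.6,-2.2,-3.2,0.4,0,0,8.8],[0.6,-2.2,-3.2,0.4,0,0,8.8]]]' >/dev/null
python3 -c "
from h import *
plan(.510,-.3105,.21,56.6)"
```

```text
time: 1.4
tcp_pos: [0.4904, 0.0248, 0.2646]
tool_rot: [0.623, 1.562, 1.674]
contact_force: [1.3, -0.1, -0.4]
gripper_width: 0.0885
t 1.82 pos [ 0.5015 -0.1779  0.2309] jaw 58.15 f [ 1.  -0.5 -0.4] w 0.0879 remaining mm [   8.5 -132.6  -20.9]
[0.39, -1.55, -2.17] [0.31, 0.08, -0.07]
[0.4, -1.56, -2.16] [0.31, 0.08, -0.07]
[0.4, -1.57, -2.15] [0.31, 0.08, -0.07]
[0.41, -1.58, -2.14] [0.31, 0.08, -0.07]
[0.41, -1.59, -2.13] [0.31, 0.08, -0.07]
```

```bash
python3 -m pendant '[[[0.4,-1.55,-2.2,0.3,0.1,-0.1,8.8],[0.4,-1.55,-2.2,0.3,0.1,-0.1,8.8],[0.4,-1.55,-2.1,0.3,0.1,-0.1,8.8],[0.4,-1.6,-2.1,0.3,0,-0.1,8.8],[0.4,-1.6,-2.1,0.3,0,0,8.8]]]' >/dev/null
python3 -m pendant '[[[0,0,0,0,0,0,8.8]]]' >/dev/null
python3 -c "
from h import *
plan(.510,-.3105,.111,56.6)
c=cap('wrist');save(c,'w1.png')
W=cloud(c); m=(W[...,2]>.075)&(W[...,2]<.095); p=W[m]; p=p[np.linalg.norm(p[:,:2]-[.51,-.31],axis=1)<.03]
print(len(p), cv2.minAreaRect((p[:,:2]*1000).astype(np.float32)))
print(ctrl.observe()['joint_positions'].round(2))"
```

```text
t 2.32 pos [ 0.5049 -0.3299  0.2063] jaw 55.60 f [ 0.  -0.8  0.3] w 0.0881 remaining mm [  5.1  19.4 -95.3]
[1.9, 0.13, 0.39] [-0.2, -0.07, 0.0]
[1.9, 0.13, 0.39] [-0.2, -0.07, 0.0]
[1.9, 0.13, 0.39] [-0.2, -0.07, 0.0]
[1.9, 0.13, 0.38] [-0.2, -0.07, 0.0]
[1.9, 0.13, 0.38] [-0.2, -0.07, 0.0]
739 ((510.96337890625, -309.80316162109375), (13.990945816040039, 26.676837921142578), 57.15985107421875)
[ 0.64  0.79 -0.26  1.72  0.31  0.67  1.19]
```

View pics/w1.png

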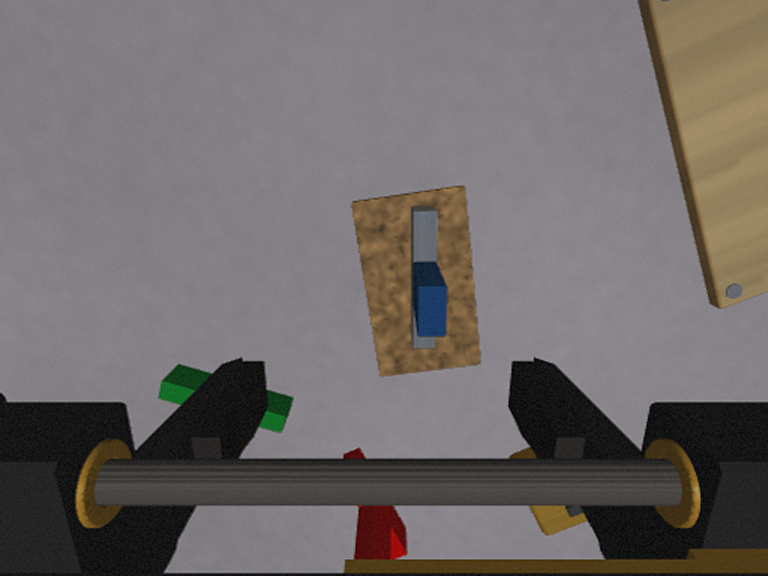

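```bash
python3 -m pendant '[[[1.5,0.2,0.6,0,0,0,8.8],[1.5,0.2,0.6,-0.5,-0.2,0,8.8],[1.5,0.2,0.4,-0.5,-0.2,0,8.8],[0.5,0,0,0,0,0,8.8],[0,0,0,0,0,0,8.8]]]' 
python3 -c "
from h import *
plan(.5105,-.3102,.111,56.8)"
```

```text
time: 2.78
tcp_pos: [0.5103, -0.3051, 0.1554]
tool_rot: [0.238, 1.563, 1.232]
contact_force: [-0.6, 1.0, 1.0]
gripper_width: 0.0879
t 2.78 pos [ 0.5103 -0.3051  0.1554] jaw 56.92 f [-0.6  1.   1. ] w 0.0879 remaining mm [  0.2  -5.1 -44.4]
[0.89, -0.06, -0.09] [0.02, 0.09, -0.02]
[0.89, -0.06, -0.09] [0.02, 0.09, -0.02]
[0.89, -0.06, -0.09] [0.02, 0.09, -0.02]
[0.89, -0.06, -0.09] [0.02, 0.09, -0.02]
[0.89, -0.06, -0.08] [0.02, 0.09, -0.02]
```

```bash
python3 -m pendant '[[[1.1,-0.07,-0.1,0,0.1,0,8.8],[1.1,-0.07,-0.1,0,0.1,0,8.8],[1.1,-0.07,-0.1,0,0.1,0,8.8],[0.4,0,0,0,0,0,8.8],[0,0,0,0,0,0,8.8]]]' 
python3 -c "
from h import *
plan(.5105,-.3102,.111,56.8)"
```

```text
time: 3.2
tcp_pos: [0.5119, -0.3078, 0.1165]
tool_rot: [-0.17, 1.568, 0.825]
contact_force: [-0.4, -0.4, 0.4]
gripper_width: 0.088
t 3.20 pos [ 0.5119 -0.3078  0.1165] jaw 57.02 f [-0.4 -0.4  0.4] w 0.0880 remaining mm [-1.4 -2.4 -5.5]
[0.11, -0.0, -0.06] [0.04, 0.03, 0.0]
[0.11, -0.0, -0.06] [0.04, 0.03, 0.0]
[0.11, -0.0, -0.06] [0.04, 0.03, 0.0]
[0.11, -0.0, -0.06] [0.04, 0.03, 0.0]
[0.11, -0.0, -0.06] [0.04, 0.03, 0.0]
```

```bash
python3 -m pendant '[[[0.4,0,-0.3,0,0,0,8.8],[0.2,0,-0.1,0,0,0,8.8],[0,0,0,0,0,0,8.8]]]' 
python3 -c "
from h import *
plan(.5105,-.3102,.111,56.8)"
```

```text
time: 3.45
tcp_pos: [0.5094, -0.3119, 0.1098]
tool_rot: [-0.234, 1.569, 0.761]
contact_force: [-0.4, -0.1, -1.0]
gripper_width: 0.0885
t 3.45 pos [ 0.5094 -0.3119  0.1098] jaw 56.99 f [-0.4 -0.1 -1. ] w 0.0885 remaining mm [1.1 1.7 1.2]
[-0.02, 0.0, 0.04] [0.04, 0.02, 0.01]
[-0.02, 0.0, 0.04] [0.04, 0.02, 0.01]
[-0.02, 0.0, 0.04] [0.04, 0.02, 0.01]
[-0.02, 0.0, 0.04] [0.04, 0.02, 0.01]
[-0.02, 0.0, 0.04] [0.04, 0.02, 0.01]
```

Good enough; close.

```bash
python3 -m pendant '[[[0,0,0,0,0,0,0],[0,0,0,0,0,0,0],[0,0,0,0,0,0,0],[0,0,0,0,0,0,0],[0,0,0,0,0,0,0]]]' 25
python3 -m pendant '[[[0,0,0,0,0,0,0],[0,0,0,0,0,0,0],[0,0,0,0,0,0,0],[0,0,0,0,0,0,0],[0,0,0,0,0,0,0]]]' 25
python3 -c "
from h import *
plan(.5105,-.3102,.111,56.8)"
```

```text
time: 3.87
tcp_pos: [0.5098, -0.3127, 0.1109]
tool_rot: [-0.861, 1.567, 0.133]
contact_force: [0.1, 0.0, -0.5]
gripper_width: 0.0568
time: 4.28
tcp_pos: [0.5101, -0.3126, 0.1113]
tool_rot: [-0.949, 1.567, 0.045]
contact_force: [-0.4, 0.1, -1.1]
gripper_width: 0.0236
t 4.28 pos [ 0.5101 -0.3126  0.1113] jaw 56.95 f [-0.4  0.1 -1.1] w 0.0236 remaining mm [ 0.4  2.4 -0.3]
[0.01, 0.02, 0.04] [0.03, 0.03, 0.04]
[0.01, 0.02, 0.04] [0.03, 0.03, 0.04]
[0.01, 0.02, 0.04] [0.03, 0.03, 0.04]
[0.01, 0.02, 0.04] [0.03, 0.03, 0.04]
[0.01, 0.02, 0.04] [0.03, 0.03, 0.04]
```

```bash
python3 -m pendant '[[[0,0,0.1,0,0,0,0],[0,0,0,0,0,0,0],[0,0,0,0,0,0,0],[0,0,0,0,0,0,0],[0,0,0,0,0,0,0]]]' 30
python3 -m pendant '[[[0,0,0,0,0,0,0],[-1,0,0,0,0,0,0],[-2,0,0,0,0,0,0],[-2,0,0,0,0,0,0],[-2,0,0,0,0,0,0]]]' 30
python3 -c "
from h import *
s=ctrl.observe(); p=np.array(s['tcp_pos']); print('x offset of spacer centre in tool: ', Ro.from_euler('xyz',s['tool_rot']).as_matrix().round(3))
plan(.5676,-.0015,.21,79.3)"
```

```text
time: 4.7
tcp_pos: [0.5108, -0.3115, 0.1113]
tool_rot: [-0.921, 1.567, 0.074]
contact_force: [0.6, -0.0, -0.2]
gripper_width: 0.0137
time: 5.12
tcp_pos: [0.5072, -0.31, 0.18]
tool_rot: [1.473, 1.562, 2.467]
contact_force: [0.9, 1.0, -1.5]
gripper_width: 0.0139
x offset of spacer centre in tool:  [[-0.007 -0.839  0.545]
 [ 0.005  0.545  0.839]
 [-1.     0.009  0.001]]
t 5.12 pos [ 0.5072 -0.31    0.18  ] jaw 57.00 f [ 0.9  1.  -1.5] w 0.0139 remaining mm [ 60.4 308.5  30. ]
[-0.36, 1.47, 3.65] [-2.79, 0.02, -0.06]
[-0.36, 1.29, 3.71] [-2.79, 0.02, -0.06]
[-0.36, 1.11, 3.77] [-2.79, 0.02, -0.06]
[-0.37, 0.92, 3.82] [-2.79, 0.02, -0.06]
[-0.37, 0.74, 3.86] [-2.79, 0.02, -0.06]
[-0.37, 0.55, 3.89] [-2.79, 0.02, -0.06]
[-0.37, 0.36, 3.91] [-2.79, 0.02, -0.06]
[-0.37, 0.17, 3.93] [-2.79, 0.02, -0.06]
```

```bash
python3 -m pendant '[[[-0.3,1.5,3.6,-2.8,0,0,0],[-0.3,1.3,3.7,-2.8,0,0,0],[-0.3,1.1,3.7,-2.8,0,0,0],[-0.3,0.9,3.8,-2.8,0,0,0],[-0.2,0.7,3.8,-2.8,0,0,0]]]' 
python3 -c "
from h import *
plan(.5676,-.0025,.20,79.3)"
```

```text
time: 5.53
tcp_pos: [0.5445, -0.1294, 0.201]
tool_rot: [-2.783, 1.561, -1.56]
contact_force: [0.5, 0.4, -1.6]
gripper_width: 0.0141
t 5.53 pos [ 0.5445 -0.1294  0.201 ] jaw 70.10 f [ 0.5  0.4 -1.6] w 0.0141 remaining mm [ 23.1 126.9  -1. ]
[-0.0, 0.43, 2.54] [-1.84, -0.11, 0.03]
[0.0, 0.35, 2.56] [-1.84, -0.11, 0.03]
[0.01, 0.27, 2.57] [-1.84, -0.11, 0.03]
[0.01, 0.18, 2.57] [-1.84, -0.11, 0.03]
[0.02, 0.1, 2.58] [-1.84, -0.11, 0.03]
```

```bash
python3 -m pendant '[[[0,0.4,2.8,-1.8,-0.1,0,0],[0,0.3,2.8,-1.8,-0.1,0,0],[0,0.25,2.4,-1.8,-0.1,0,0],[0,0.15,1.6,-1,0,0,0],[0,0.05,0.8,-0.5,0,0,0]]]' 
python3 -m pendant '[[[0,0,0,0,0,0,0]]]' >/dev/null
python3 -c "
from h import *
plan(.5676,-.0025,.14,79.3)"
```

```text
time: 5.95
tcp_pos: [0.5655, -0.0107, 0.2049]
tool_rot: [-1.065, 1.564, 0.3]
contact_force: [-0.2, 0.6, -1.4]
gripper_width: 0.0138
t 6.03 pos [ 0.5657 -0.008   0.2054] jaw 78.44 f [-0.2  0.6 -0.9] w 0.0139 remaining mm [  1.9   5.5 -65.4]
[1.31, -0.01, 0.11] [-0.17, 0.06, 0.08]
[1.31, -0.01, 0.11] [-0.17, 0.06, 0.08]
[1.31, -0.01, 0.11] [-0.17, 0.06, 0.08]
[1.31, -0.01, 0.11] [-0.17, 0.06, 0.08]
[1.31, -0.01, 0.11] [-0.17, 0.06, 0.08]
```

```bash
python3 -m pendant '[[[1.5,0,0.1,-0.4,0,0,0],[1.5,0,0.1,-0.4,0.1,0.1,0],[1.2,0,0.1,0,0.1,0,0],[0.5,0,0,0,0,0,0],[0,0,0,0,0,0,0]]]' 
python3 -c "
from h import *
plan(.5676,-.0025,.14,79.3)
for n in ['wrist','top','scene']:
    c=cap(n);save(c,n+'2.png')
    W=cloud(c)
    if n=='wrist':
        m=(W[...,2]>.038)&(W[...,2]<.047); p=W[m]; p=p[(np.linalg.norm(p[:,:2]-[.57,.03],axis=1)<.1)]
        if len(p)>50: print(n,len(p), cv2.minAreaRect((p[:,:2]*1000).astype(np.float32)))
        m=(W[...,2]>.055)&(W[...,2]<.075); p=W[m]; p=p[(np.linalg.norm(p[:,:2]-[.57,0],axis=1)<.06)]
        if len(p)>50: print(n,len(p), cv2.minAreaRect((p[:,:2]*1000).astype(np.float32)))
"
```

```text
time: 6.45
tcp_pos: [0.5667, -0.012, 0.1587]
tool_rot: [-2.069, 1.562, -0.693]
contact_force: [-0.8, -0.9, -1.8]
gripper_width: 0.0135
t 6.45 pos [ 0.5667 -0.012   0.1587] jaw 78.81 f [-0.8 -0.9 -1.8] w 0.0135 remaining mm [  0.9   9.5 -18.7]
[0.37, 0.02, 0.19] [-0.1, -0.05, 0.08]
[0.37, 0.02, 0.19] [-0.1, -0.05, 0.08]
[0.37, 0.02, 0.19] [-0.1, -0.05, 0.08]
[0.37, 0.02, 0.19] [-0.1, -0.05, 0.08]
[0.37, 0.02, 0.19] [-0.1, -0.05, 0.08]
wrist 10117 ((579.0559692382812, 55.73704528808594), (90.52008056640625, 60.49140167236328), 79.54285430908203)
wrist 142 ((525.0459594726562, -4.306155204772949), (13.940520286560059, 1.3476216793060303), 80.16209411621094)
```

View pics/wrist2.png

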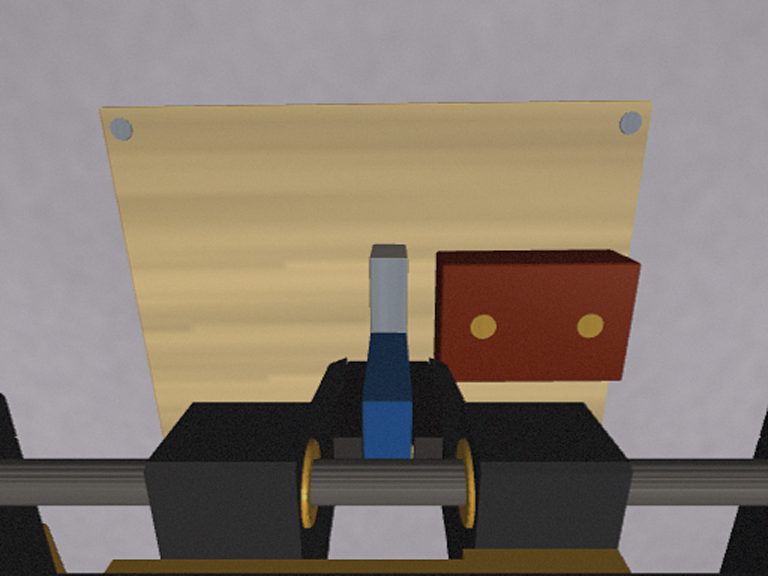

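View pics/scene2.png

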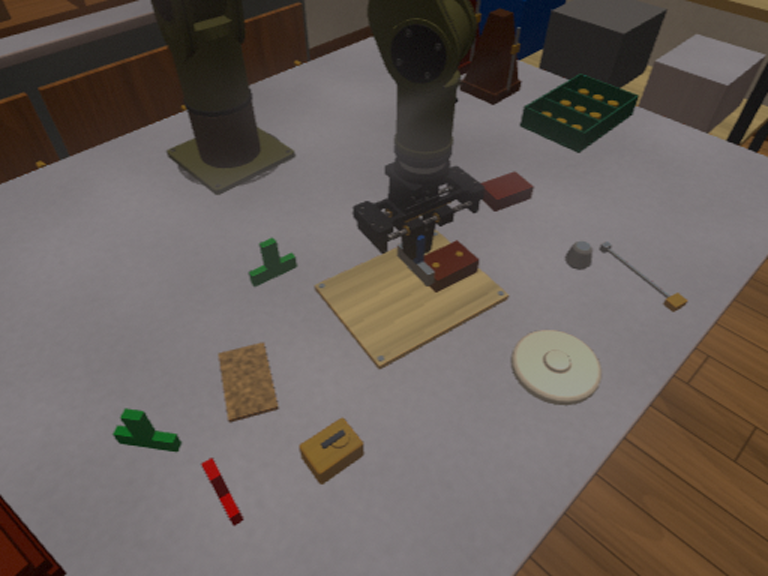

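```bash
python3 -m pendant '[[[0.6,0,0.5,0,0,0,0],[0.6,0,0.4,0,0,0,0],[0.5,0,0.2,0,0,0,0],[0.2,0,0,0,0,0,0],[0,0,0,0,0,0,0]]]' 
python3 -c "
from h import *
plan(.5682,0,.118,79.3)"
```

```text
time: 7.02
tcp_pos: [0.5714, 0.0004, 0.1413]
tool_rot: [-1.652, 1.557, -0.277]
contact_force: [-0.9, -0.1, -1.2]
gripper_width: 0.014
t 7.02 pos [5.714e-01 4.000e-04 1.413e-01] jaw 78.79 f [-0.9 -0.1 -1.2] w 0.0140 remaining mm [ -3.2  -0.4 -23.3]
[0.46, 0.07, -0.02] [-0.1, -0.01, 0.16]
[0.46, 0.07, -0.02] [-0.1, -0.01, 0.16]
[0.46, 0.06, -0.02] [-0.1, -0.01, 0.16]
[0.46, 0.06, -0.02] [-0.1, -0.01, 0.16]
[0.47, 0.06, -0.02] [-0.1, -0.01, 0.16]
```

```bash
python3 -m pendant '[[[0.6,0.1,-0.05,-0.2,0,0.3,0],[0.6,0.1,-0.05,-0.2,0,0.3,0],[0.5,0.1,0,-0.1,0,0.2,0],[0.3,0,0,0,0,0,0],[0,0,0,0,0,0,0]]]' 
python3 -c "
from h import *
plan(.5682,0,.118,79.3)"
```

```text
time: 7.43
tcp_pos: [0.5679, -0.0001, 0.1188]
tool_rot: [2.138, 1.568, -2.76]
contact_force: [0.1, -0.9, -2.0]
gripper_width: 0.0138
t 7.43 pos [ 5.679e-01 -1.000e-04  1.188e-01] jaw 79.36 f [ 0.1 -0.9 -2. ] w 0.0138 remaining mm [ 0.3  0.1 -0.8]
[0.02, -0.01, 0.0] [0.01, -0.02, -0.03]
[0.02, -0.01, 0.0] [0.01, -0.02, -0.03]
[0.02, -0.01, 0.0] [0.01, -0.02, -0.03]
[0.02, -0.01, 0.0] [0.01, -0.02, -0.03]
[0.02, -0.01, 0.0] [0.01, -0.02, -0.03]
```

```bash
for i in 1; do python3 -m pendant '[[[0.15,0,0.15,0,0,0,0],[0.1,0,0.15,0,0,0,0],[0,0,0.0,0,0,0,0]]]'; python3 -m pendant '[[[0.1,0,0.15,0,0,0,0],[0,0,0.1,0,0,0,0],[0,0,0,0,0,0,0]]]';  done
python3 -c "
from h import *
plan(.5687,0.004,.1155,79.3)"
```

```text
time: 7.68
tcp_pos: [0.5684, 0.0029, 0.1157]
tool_rot: [2.1, 1.568, -2.798]
contact_force: [0.7, 0.6, -2.1]
gripper_width: 0.0139
time: 7.93
tcp_pos: [0.5692, 0.0048, 0.1157]
tool_rot: [2.65, 1.567, -2.249]
contact_force: [0.1, 0.0, -1.7]
gripper_width: 0.0136
t 7.93 pos [0.5692 0.0048 0.1157] jaw 79.30 f [ 0.1  0.  -1.7] w 0.0136 remaining mm [-0.5 -0.8 -0.2]
[0.0, 0.01, -0.02] [-0.0, -0.03, -0.02]
[0.0, 0.01, -0.02] [-0.0, -0.03, -0.02]
[0.0, 0.01, -0.02] [-0.0, -0.03, -0.02]
[0.0, 0.01, -0.02] [-0.0, -0.03, -0.02]
[0.0, 0.01, -0.02] [-0.0, -0.03, -0.02]
```

```bash
python3 -m pendant '[[[0.05,0,0.1,0,0,0,0],[0,0,0,0,0,0,0]]]'; python3 -m pendant '[[[0.1,0,0.1,0,0,0,0],[0,0,0,0,0,0,0]]]';python3 -m pendant '[[[0.1,0,0.05,0,0,0,0],[0,0,0,0,0,0,0]]]'
```

```text
time: 8.1
tcp_pos: [0.5694, 0.0051, 0.1154]
tool_rot: [2.831, 1.566, -2.069]
contact_force: [-0.7, -0.9, -1.6]
gripper_width: 0.0134
time: 8.27
tcp_pos: [0.5694, 0.0052, 0.1155]
tool_rot: [2.963, 1.565, -1.937]
contact_force: [0.1, -0.1, -1.6]
gripper_width: 0.0138
time: 8.43
tcp_pos: [0.5695, 0.0053, 0.1154]
tool_rot: [3.061, 1.564, -1.839]
contact_force: [0.1, -0.5, -1.4]
gripper_width: 0.0137
```

```bash
python3 -m pendant '[[[0.2,0,0.2,0,0,0,0],[0,0,0,0,0,0,0]]]'; python3 -m pendant '[[[0.2,0,0.2,0,0,0,0],[0,0,0,0,0,0,0]]]'
python3 -c "
from h import *
c=cap('wrist');save(c,'w3.png',(180,100,440,310),3)"
```

```text
time: 8.6
tcp_pos: [0.5697, 0.0054, 0.1157]
tool_rot: [-3.123, 1.56, -1.742]
contact_force: [0.7, 0.2, -1.5]
gripper_width: 0.0136
time: 8.77
tcp_pos: [0.5701, 0.0057, 0.1155]
tool_rot: [-3.044, 1.557, -1.664]
contact_force: [0.0, -0.1, -1.1]
gripper_width: 0.0137
```

View pics/w3.png

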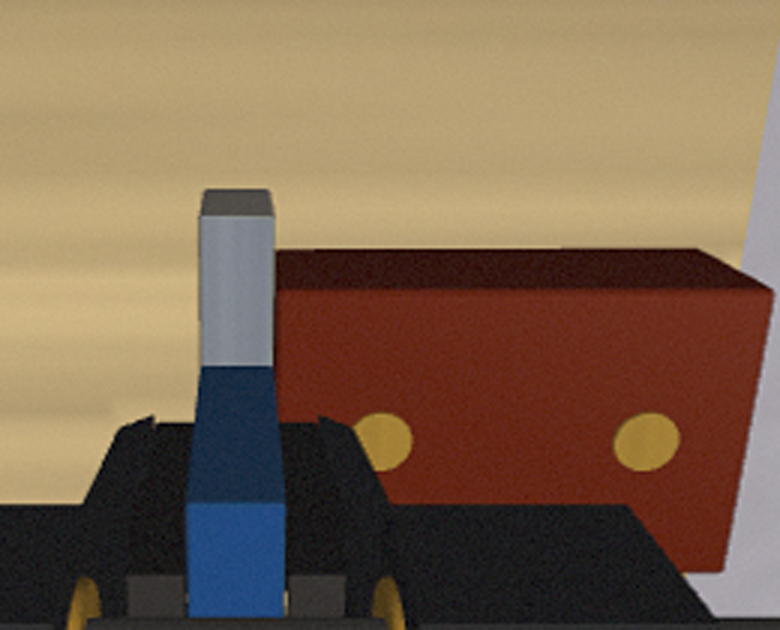

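```bash
python3 -c "
from h import *
plan(.5697,0.0054,.1145,79.4,n=1)
s=ctrl.observe();print(Ro.from_euler('xyz',s['tool_rot']).as_matrix().round(4))
c=cap('scene'); W=cloud(c); save(c,'s3.png',(240,120,340,200),7)"
```

```text
t 8.82 pos [0.5703 0.0058 0.1153] jaw 79.06 f [ 0.  -2.1 -0.5] w 0.0137 remaining mm [-0.6 -0.4 -0.8]
[0.08, 0.05, -0.04] [-0.34, -0.76, 0.09]
[[-0.001  -0.9818  0.1898]
 [-0.0134  0.1898  0.9817]
 [-0.9999 -0.0016 -0.0133]]
```

View pics/s3.png

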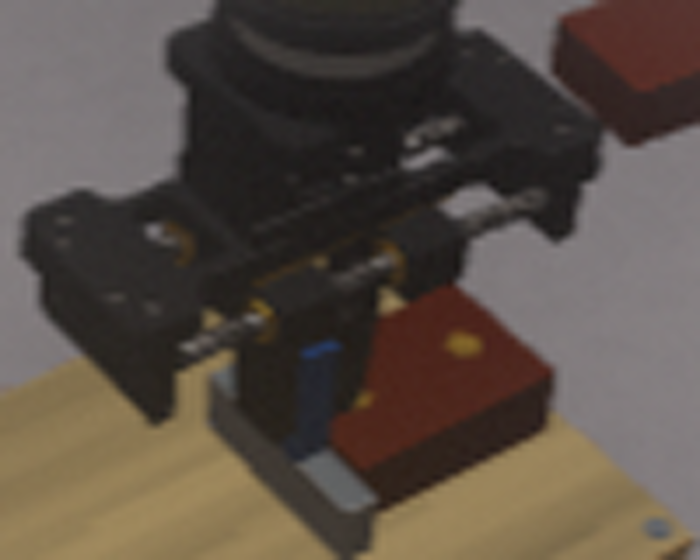

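```bash
python3 -m pendant '[[[0.2,0,0,-0.3,-0.8,0.1,0],[0.1,0,-0.05,0,0,0,0],[0,0,0,0,0,0,0]]]'
python3 -m pendant '[[[0,0,0,0,0,0,3],[0,0,0,0,0,0,3],[0,0,0,0,0,0,3],[0,0,0,0,0,0,3]]]'
python3 -c "
from h import *
plan(.5697,0.0054,.1145,79.4,n=1)
c=cap('wrist');save(c,'w4.png',(180,100,440,310),3);W=cloud(c)
"
```

```text
time: 9.12
tcp_pos: [0.5702, 0.0049, 0.1153]
tool_rot: [-2.111, 1.57, -0.726]
contact_force: [0.4, -0.5, -3.2]
gripper_width: 0.0138
time: 9.45
tcp_pos: [0.5708, 0.007, 0.1139]
tool_rot: [-0.297, 1.568, 1.089]
contact_force: [0.4, -0.4, -0.5]
gripper_width: 0.0299
t 9.45 pos [0.5708 0.007  0.1139] jaw 79.43 f [ 0.4 -0.4 -0.5] w 0.0299 remaining mm [-1.1 -1.6  0.6]
[-0.06, 0.08, -0.17] [0.03, 0.17, 0.05]
```

View pics/w4.png

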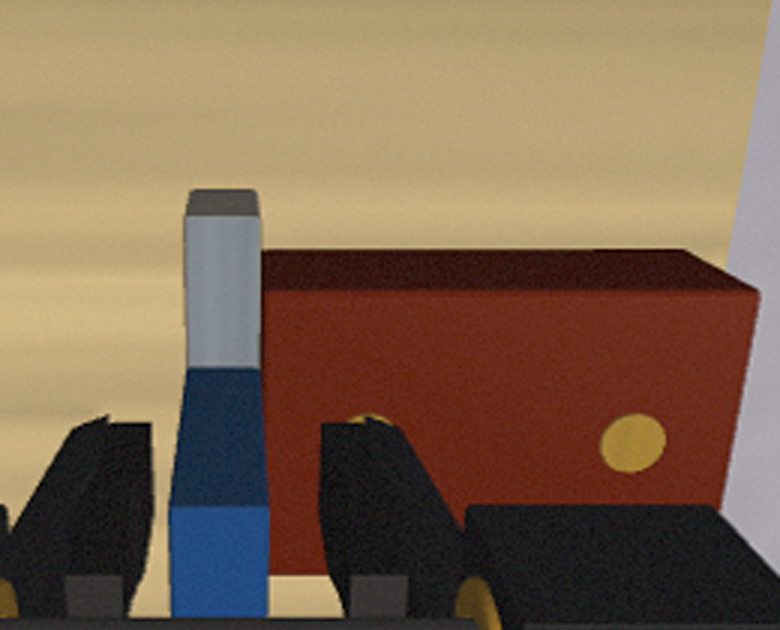

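```bash
python3 -m pendant '[[[-1.5,0,-0.1,0,0,0,4],[-3,0,0,0,0,0,6],[-3,0,0,0,0,0,8.8],[-2,0,0,0,0,0,8.8],[0,0,0,0,0,0,8.8]]]'
python3 -c "
from h import *
for n in ['wrist','scene','top']:
    c=cap(n);W=cloud(c); save(c,n+'5.png')
    def r(lo,hi,ctr,rad,nm):
        m=(W[...,2]>lo)&(W[...,2]<hi); p=W[m]; p=p[np.linalg.norm(p[:,:2]-ctr,axis=1)<rad]
        if len(p)>30: print(n,nm,len(p), cv2.minAreaRect((p[:,:2]*1000).astype(np.float32)))
    r(.078,.098,[.57,.005],.03,'grip')
    r(.036,.048,[.579,.0555],.055,'fixed')
    hsv=cv2.cvtColor(c['color'],cv2.COLOR_RGB2HSV)
    m=(hsv[...,1]<70)&(W[...,2]>.03)&(W[...,2]<.045)&(np.linalg.norm(W[...,:2]-[.57,.005],axis=2)<.05); p=W[m]
    if len(p)>30: print(n,'bar',len(p), cv2.minAreaRect((p[:,:2]*1000).astype(np.float32)))
plan(.511,.310,.2,-15.9)
print(ctrl.observe()['joint_positions'].round(2))
"
```

```text
time: 9.92
tcp_pos: [0.5694, 0.0069, 0.2094]
tool_rot: [1.169, 1.565, 2.557]
contact_force: [0.7, 1.0, -0.1]
gripper_width: 0.0608
wrist grip 714 ((568.6057739257812, 4.6351447105407715), (13.958420753479004, 25.95352554321289), 79.69384002685547)
wrist fixed 6966 ((578.2783203125, 51.73124313354492), (97.57070922851562, 60.260101318359375), 79.26126098632812)
wrist bar 648 ((568.3562622070312, 4.542727470397949), (13.124534606933594, 83.25643920898438), 79.70478057861328)
scene grip 77 ((568.43115234375, 3.4057579040527344), (15.51704216003418, 26.186716079711914), 81.42501831054688)
scene fixed 564 ((578.90478515625, 51.68696594238281), (98.33209228515625, 61.89500045776367), 82.34616088867188)
scene bar 164 ((567.3195190429688, 5.281436920166016), (46.44808578491211, 82.14302825927734), 53.76192092895508)
top fixed 42 ((564.52099609375, 95.72335815429688), (12.399263381958008, 18.867244720458984), 81.27108764648438)
t 10.07 pos [0.5672 0.0065 0.2055] jaw 79.55 f [ 0.5  0.6 -0.3] w 0.0731 remaining mm [-56.2 303.5  -5.5]
[0.05, 0.85, 2.22] [-6.5, 0.04, -0.04]
[0.05, 0.59, 2.3] [-6.5, 0.04, -0.04]
[0.05, 0.33, 2.35] [-6.5, 0.04, -0.04]
[0.05, 0.06, 2.37] [-6.5, 0.04, -0.04]
[0.05, -0.21, 2.37] [-6.5, 0.04, -0.04]
[0.04, -0.48, 2.33] [-6.5, 0.04, -0.04]
[0.04, -0.74, 2.26] [-6.5, 0.04, -0.04]
[0.04, -0.99, 2.16] [-6.5, 0.04, -0.04]
[0.04, -1.23, 2.03] [-6.5, 0.04, -0.04]
[0.04, -1.45, 1.88] [-6.5, 0.04, -0.04]
[0.04, -1.65, 1.71] [-6.5, 0.04, -0.04]
[0.04, -1.83, 1.51] [-6.5, 0.04, -0.04]
[0.04, -1.99, 1.29] [-6.5, 0.04, -0.04]
[ 0.09  0.76 -0.3   1.82  0.35  0.63  0.96]
```

View pics/wrist5.png

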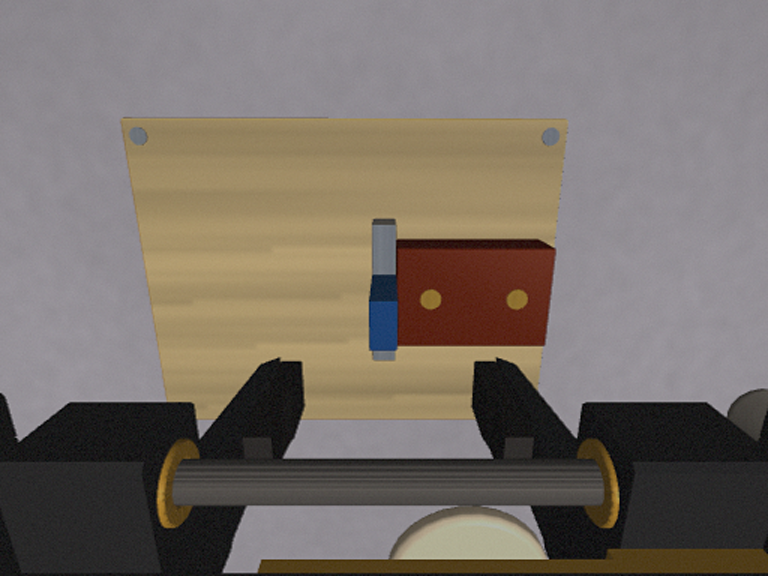

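```bash
sed -i 's/jaw=min(.*abs(j-cur)); /jaw=min([jaw+180*k for k in range(-3,4)],key=lambda j:abs(j-cur)) if not raw else jaw; /; s/maxstep=None/raw=False/' h.py; python3 -c "
from h import *
plan(.511,.310,.18,-15.9,raw=True)"
```

```text
t 10.07 pos [0.5672 0.0065 0.2055] jaw 79.55 f [ 0.5  0.6 -0.3] w 0.0731 remaining mm [-56.2 303.5 -25.5]
[0.19, 0.79, 2.06] [6.82, -0.04, -0.04]
[0.19, 1.02, 1.95] [6.82, -0.04, -0.04]
[0.19, 1.25, 1.82] [6.82, -0.04, -0.04]
[0.19, 1.46, 1.65] [6.82, -0.04, -0.04]
[0.19, 1.64, 1.47] [6.82, -0.04, -0.04]
[0.19, 1.81, 1.26] [6.82, -0.04, -0.04]
[0.19, 1.94, 1.04] [6.82, -0.04, -0.04]
[0.19, 2.05, 0.8] [6.82, -0.04, -0.04]
[0.19, 2.13, 0.55] [6.82, -0.04, -0.04]
[0.19, 2.18, 0.3] [6.82, -0.04, -0.04]
[0.19, 2.2, 0.03] [6.82, -0.04, -0.04]
[0.19, 2.19, -0.23] [6.82, -0.04, -0.04]
[0.19, 2.15, -0.49] [6.82, -0.04, -0.04]
[0.18, 2.08, -0.74] [6.82, -0.04, -0.04]
```

```bash
python3 -m pendant '[[[0,0.8,2.1,6.8,0,0,8.8],[0,1,2,6.8,0,0,8.8],[0,1.25,1.8,6.8,0,0,8.8],[0.1,1.5,1.65,6.8,0,0,8.8],[0.1,1.6,1.5,6.8,0,0,8.8]]]'
python3 -m pendant '[[[0.2,1.8,1.3,6.8,0,0,8.8],[0.2,1.9,1.0,6.8,0,0,8.8],[0.2,2.1,0.8,6.8,0,0,8.8],[0.2,2.1,0.5,6.8,0,0,8.8],[0.2,2.2,0.3,6.8,0,0,8.8]]]' >/dev/null
python3 -c "
from h import *
plan(.511,.310,.18,-15.9,raw=True)"
```

```text
time: 10.48
tcp_pos: [0.5454, 0.1095, 0.1953]
tool_rot: [2.626, 1.545, -2.894]
contact_force: [-1.0, 0.4, -0.1]
gripper_width: 0.0881
t 10.90 pos [0.5239 0.2213 0.1756] jaw 7.99 f [-0.1 -0.3 -0.9] w 0.0880 remaining mm [-12.9  88.7   4.4]
[-0.11, 1.79, -0.01] [4.78, -0.41, 0.21]
[-0.1, 1.79, -0.16] [4.78, -0.41, 0.21]
[-0.1, 1.77, -0.31] [4.78, -0.41, 0.21]
[-0.09, 1.74, -0.45] [4.78, -0.41, 0.21]
[-0.09, 1.69, -0.6] [4.78, -0.41, 0.21]
```

```bash
python3 -m pendant '[[[-0.1,2,0,5.5,-0.4,0.2,8.8],[-0.1,1.8,-0.2,5.5,-0.4,0.2,8.8],[-0.1,1.7,-0.3,5,-0.4,0.2,8.8],[0,0.8,-0.2,2,-0.4,0.2,8.8],[0,0,0,0,0,0,8.8]]]'
python3 -c "
from h import *
plan(.511,.310,.18,-15.9,raw=True)
c=cap('wrist');W=cloud(c); save(c,'w6.png')
hsv=cv2.cvtColor(c['color'],cv2.COLOR_RGB2HSV)
m=(W[...,2]>.022)&(W[...,2]<.04)&(hsv[...,1]>90)&(np.linalg.norm(W[...,:2]-[.511,.31],axis=2)<.065); p=W[m]
print(len(p), cv2.minAreaRect((p[:,:2]*1000).astype(np.float32)))
"
```

```text
time: 11.32
tcp_pos: [0.5084, 0.2928, 0.1678]
tool_rot: [-2.433, 1.548, -2.618]
contact_force: [-0.8, 0.5, -0.1]
gripper_width: 0.0884
t 11.32 pos [0.5084 0.2928 0.1678] jaw -10.60 f [-0.8  0.5 -0.1] w 0.0884 remaining mm [ 2.6 17.2 12.2]
[-0.25, 0.34, -0.02] [1.06, -0.19, 0.18]
[-0.25, 0.35, -0.02] [1.06, -0.19, 0.18]
[-0.25, 0.35, -0.03] [1.06, -0.19, 0.18]
[-0.25, 0.35, -0.03] [1.06, -0.19, 0.18]
[-0.25, 0.35, -0.04] [1.06, -0.19, 0.18]
9083 ((511.9070739746094, 311.6210021972656), (89.6383056640625, 59.42850875854492), 73.90984344482422)
```

View pics/w6.png

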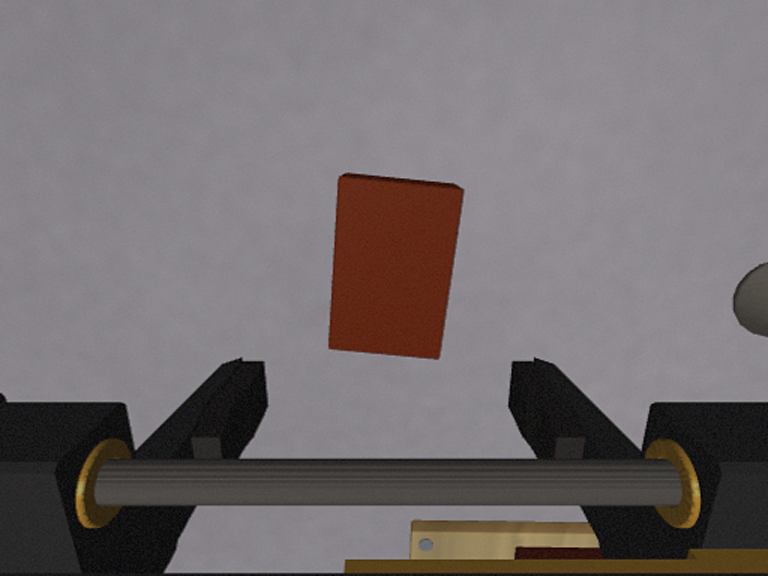

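```bash
python3 -m pendant '[[[1,0.5,0.05,1.5,-0.2,0.2,8.8],[1,0.5,0.05,1.5,-0.2,0.2,8.8],[1,0.5,0.05,1.3,-0.2,0.2,8.8],[0.5,0.2,0,1,-0.2,0.2,8.8],[0,0,0,0,0,0,8.8]]]'
python3 -c "
from h import *
plan(.5115,.3107,.067,-16,raw=True)
"
```

```text
time: 11.78
tcp_pos: [0.5136, 0.3039, 0.1258]
tool_rot: [-1.964, 1.562, -2.252]
contact_force: [0.4, -0.9, 0.2]
gripper_width: 0.0881
t 11.78 pos [0.5136 0.3039 0.1258] jaw -16.51 f [ 0.4 -0.9  0.2] w 0.0881 remaining mm [ -2.1   6.8 -58.8]
[1.18, 0.13, -0.07] [-0.1, -0.04, 0.1]
[1.18, 0.13, -0.07] [-0.1, -0.04, 0.1]
[1.18, 0.12, -0.08] [-0.1, -0.04, 0.1]
[1.18, 0.12, -0.08] [-0.1, -0.04, 0.1]
[1.18, 0.12, -0.08] [-0.1, -0.04, 0.1]
```

```bash
python3 -m pendant '[[[1.2,0.2,-0.1,-0.1,0,0.1,8.8],[1.2,0.2,-0.1,-0.1,0,0.1,8.8],[1.2,0.2,-0.1,-0.1,0,0.1,8.8],[0.6,0.1,0,-0.1,0,0.1,8.8],[0,0,0,0,0,0,8.8]]]'
python3 -c "
from h import *
plan(.5115,.3107,.067,-16,raw=True,n=1)
"
```

```text
time: 12.2
tcp_pos: [0.5128, 0.3103, 0.0785]
tool_rot: [-2.628, 1.566, -2.91]
contact_force: [0.0, -0.1, 0.3]
gripper_width: 0.088
t 12.20 pos [0.5128 0.3103 0.0785] jaw -16.18 f [ 0.  -0.1  0.3] w 0.0880 remaining mm [ -1.3   0.4 -11.5]
[1.15, 0.01, -0.13] [-0.18, -0.22, 0.13]
```

```bash
python3 -m pendant '[[[0.7,0,-0.15,-0.2,-0.2,0.1,8.8],[0.5,0,-0.1,0,0,0,8.8],[0,0,0,0,0,0,8.8],[0,0,0,0,0,0,5]]]' 20
python3 -c "
from h import *
plan(.5115,.3107,.067,-16,raw=True,n=1)
"
```

```text
time: 12.53
tcp_pos: [0.51, 0.3108, 0.0649]
tool_rot: [-2.194, 1.57, -2.473]
contact_force: [-0.6, -0.3, -0.3]
gripper_width: 0.0835
t 12.53 pos [0.51   0.3108 0.0649] jaw -15.97 f [-0.6 -0.3 -0.3] w 0.0835 remaining mm [ 1.5 -0.1  2.1]
[-0.21, 0.03, 0.14] [0.03, -0.02, 0.03]
```

```bash
python3 -m pendant '[[[-0.1,0,0.1,0,0,0,0],[0,0,0,0,0,0,0],[0,0,0,0,0,0,0],[0,0,0,0,0,0,0],[0,0,0,0,0,0,0]]]' 25
python3 -m pendant '[[[0,0,0,0,0,0,0],[0,0,0,0,0,0,0]]]' 25
python3 -c "
from h import *
plan(.5115,.3107,.067,-16,raw=True,n=1)
"
```

```text
time: 12.95
tcp_pos: [0.512, 0.3107, 0.0675]
tool_rot: [0.625, 1.569, 0.346]
contact_force: [0.4, 0.5, -1.6]
gripper_width: 0.0599
time: 13.12
tcp_pos: [0.512, 0.3108, 0.0676]
tool_rot: [0.65, 1.569, 0.371]
contact_force: [0.6, -0.6, -0.8]
gripper_width: 0.0601
t 13.12 pos [0.512  0.3108 0.0676] jaw -15.98 f [ 0.6 -0.6 -0.8] w 0.0601 remaining mm [-0.5 -0.1 -0.6]
[0.06, -0.02, -0.05] [0.02, 0.1, -0.07]
```

```bash
python3 -m pendant '[[[-2,0,0,0,0,0,0],[-3.5,0,0,0,0,0,0],[-4,0,0,0,0,0,0],[-4,-1,0,0,0,0,0],[-1.5,-2,0,0,0,0,0]]]' 25
python3 -c "
from h import *
plan(.557,-.06,.21,-10.6,raw=True,n=1)
"
```

```text
time: 13.53
tcp_pos: [0.5012, 0.2846, 0.2175]
tool_rot: [-2.641, 1.563, -2.914]
contact_force: [0.4, 0.6, -0.7]
gripper_width: 0.0599
t 13.53 pos [0.5012 0.2846 0.2175] jaw -15.65 f [ 0.4  0.6 -0.7] w 0.0599 remaining mm [  55.8 -344.6   -7.5]
[0.09, -3.52, 1.63] [-0.56, -0.04, 0.02]
[0.09, -3.53, 1.6] [-0.56, -0.04, 0.02]
[0.09, -3.55, 1.56] [-0.56, -0.04, 0.02]
[0.08, -3.57, 1.53] [-0.56, -0.04, 0.02]
[0.08, -3.58, 1.49] [-0.56, -0.04, 0.02]
[0.08, -3.59, 1.46] [-0.56, -0.04, 0.02]
[0.08, -3.61, 1.42] [-0.56, -0.04, 0.02]
[0.08, -3.62, 1.39] [-0.56, -0.04, 0.02]
[0.08, -3.64, 1.35] [-0.56, -0.04, 0.02]
```

```bash
python3 -m pendant '[[[0,-3.5,1.6,-0.6,0,0,0],[0,-3.5,1.6,-0.6,0,0,0],[0,-3.5,1.6,-0.6,0,0,0],[0,-3.5,1.5,-0.6,0,0,0],[0,-3.5,1.5,-0.6,0,0,0]]]' 
python3 -c "
from h import *
plan(.557,-.06,.21,-10.6,raw=True,n=1)
"
```

```text
time: 13.95
tcp_pos: [0.5343, 0.0994, 0.2231]
tool_rot: [1.516, 1.561, 1.315]
contact_force: [0.6, -0.2, -0.0]
gripper_width: 0.0597
t 13.95 pos [0.5343 0.0994 0.2231] jaw -11.48 f [ 0.6 -0.2 -0. ] w 0.0597 remaining mm [  22.7 -159.4  -13.1]
[0.23, -3.04, 1.08] [-0.18, 0.01, -0.11]
[0.24, -3.04, 1.07] [-0.18, 0.01, -0.11]
[0.25, -3.04, 1.06] [-0.18, 0.01, -0.11]
[0.25, -3.04, 1.05] [-0.18, 0.01, -0.11]
[0.26, -3.05, 1.04] [-0.18, 0.01, -0.11]
```

```bash
python3 -m pendant '[[[0,-3.5,1.1,-0.2,0,0,0],[0,-3.3,1.1,-0.2,0,0,0],[0,-3,1,0,0,0,0],[0,-2.2,0.8,0,0,0,0],[0,-1.2,0.4,0,0,0,0]]]' >/dev/null
python3 -m pendant '[[[0,0,0,0,0,0,0],[0,0,0,0,0,0,0]]]'
python3 -c "
from h import *
plan(.557,-.06,.16,-10.6,raw=True,n=1)
c=cap('wrist');save(c,'w7.png')
c=cap('scene');save(c,'s7.png')
"
```

```text
time: 14.53
tcp_pos: [0.5513, -0.0591, 0.2229]
tool_rot: [0.588, 1.566, 0.377]
contact_force: [-0.4, 0.1, 0.7]
gripper_width: 0.0598
t 14.53 pos [ 0.5513 -0.0591  0.2229] jaw -12.08 f [-0.4  0.1  0.7] w 0.0598 remaining mm [  5.7  -0.9 -62.9]
[3.15, 0.01, 0.28] [-0.74, 0.12, -0.08]
[3.15, 0.01, 0.28] [-0.74, 0.12, -0.08]
```

View pics/w7.png

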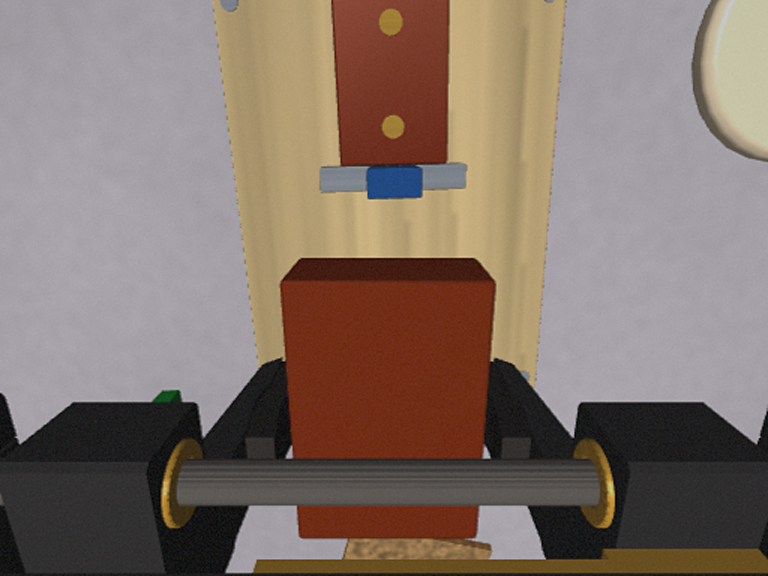

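View pics/s7.png

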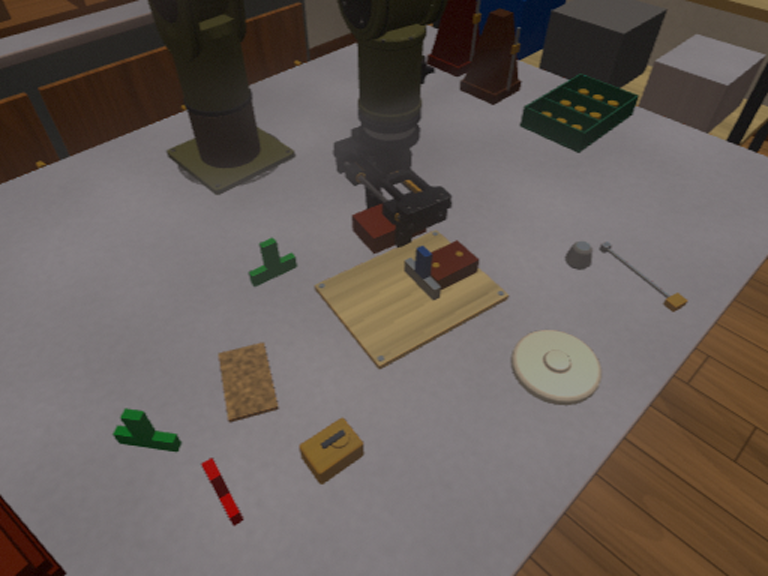

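```bash
cat > m.py <<'E'
from h import *
def meas(n='wrist',hz=None,hc=(.55,-.06),sp=(.569,.005)):
    c=cap(n);W=cloud(c); hsv=cv2.cvtColor(c['color'],cv2.COLOR_RGB2HSV)
    red=((hsv[...,0]<12)|(hsv[...,0]>170))&(hsv[...,1]>110)
    blue=(hsv[...,0]>100)&(hsv[...,0]<130)&(hsv[...,1]>110)
    bare=hsv[...,1]<80
    def r(m,ctr,rad,nm):
        p=W[m&(np.linalg.norm(W[...,:2]-ctr,axis=2)<rad)]
        if len(p)>30:
            (cx,cy),(w,h),a=cv2.minAreaRect((p[:,:2]*1000).astype(np.float32))
            print(n,nm,len(p),'c %.1f %.1f size %.1f %.1f ang %.1f z %.4f'%(cx,cy,w,h,a,np.median(p[:,2])))
            return p
    Z=W[...,2]
    r(red&(Z>.038)&(Z<.047),[.579,.056],.06,'fixed')
    r(blue&(Z>.08)&(Z<.098),sp,.03,'grip')
    r(bare&(Z>.031)&(Z<.044),sp,.047,'bar')
    if hz: r(red&(abs(Z-hz)<.005),hc,.065,'half')
    return c
E
python3 -c "
from m import *
meas(hz=.2229-.0676+.03)"
```

```text
wrist fixed 7812 c 578.2 51.6 size 81.7 59.3 ang 79.5 z 0.0428
wrist grip 729 c 568.9 4.5 size 13.5 25.3 ang 79.3 z 0.0888
wrist bar 1030 c 569.1 4.6 size 14.5 84.1 ang 79.4 z 0.0389
wrist half 19172 c 550.8 -56.5 size 90.5 64.8 ang 78.4 z 0.1868
```

```bash
python3 -m pendant '[[[1.5,0,0.3,-0.6,0,0,0],[2,0,0.3,-0.6,0.1,0,0],[2,0,0.1,-0.4,0.1,0,0],[1,0,0,0,0,0,0],[0,0,0,0,0,0,0]]]' 
python3 -c "
from h import *
plan(.558,-.057,.1,-10.6,raw=True,n=1)
"
```

```text
time: 15.1
tcp_pos: [0.5602, -0.0477, 0.1569]
tool_rot: [1.26, 1.561, 1.096]
contact_force: [-0.6, -0.6, -0.7]
gripper_width: 0.0597
t 15.10 pos [ 0.5602 -0.0477  0.1569] jaw -9.39 f [-0.6 -0.6 -0.7] w 0.0597 remaining mm [ -2.2  -9.3 -56.9]
[2.84, -0.5, -0.04] [0.61, 0.08, -0.27]
[2.84, -0.49, -0.03] [0.61, 0.08, -0.27]
```

```bash
python3 -m pendant '[[[0.5,-0.7,0,0.4,0,-0.2,0],[1,-0.6,-0.1,0.4,0,-0.2,0],[1,-0.3,-0.1,0.3,0,0,0],[0.5,0,0,0,0,0,0],[0,0,0,0,0,0,0]]]' 
python3 -c "
from m import *
plan(.558,-.057,.1,-10.6,raw=True,n=1)
z=ctrl.observe()['tcp_pos'][2]
meas(hz=z-.0676+.03)
"
```

```text
time: 15.52
tcp_pos: [0.5559, -0.0623, 0.1259]
tool_rot: [0.48, 1.565, 0.298]
contact_force: [-0.6, -0.1, -1.1]
gripper_width: 0.0597
t 15.52 pos [ 0.5559 -0.0623  0.1259] jaw -10.43 f [-0.6 -0.1 -1.1] w 0.0597 remaining mm [  2.1   5.3 -25.9]
[2.59, 0.55, 0.1] [0.17, 0.29, -0.15]
wrist fixed 12385 c 575.5 36.5 size 50.6 59.6 ang 79.5 z 0.0428
wrist grip 2328 c 569.0 4.6 size 13.6 25.6 ang 79.3 z 0.0888
wrist bar 2315 c 569.0 4.3 size 14.0 83.9 ang 79.3 z 0.0388
wrist half 19184 c 556.0 -61.3 size 90.9 61.2 ang 79.6 z 0.0897
```

```bash
python3 -m pendant '[[[1,0,0.1,0,0.1,0,0],[1,0,0.1,0,0.1,0,0],[1,0,0,0,0,0,0],[0.4,0,0,0,0,0,0],[0,0,0,0,0,0,0]]]' 
python3 -c "
from m import *
plan(.558,-.057,.081,-10.6,raw=True,n=1)
"
```

```text
time: 15.98
tcp_pos: [0.5593, -0.0628, 0.0894]
tool_rot: [0.683, 1.566, 0.501]
contact_force: [0.2, -0.5, -0.9]
gripper_width: 0.0599
t 15.98 pos [ 0.5593 -0.0628  0.0894] jaw -10.46 f [ 0.2 -0.5 -0.9] w 0.0599 remaining mm [-1.3  5.8 -8.4]
[0.84, 0.55, -0.24] [0.14, 0.22, -0.18]
```

```bash
python3 -m pendant '[[[0.4,0.2,-0.1,0.1,0.2,-0.2,0],[0.3,0.2,-0.05,0,0,0,0],[0.2,0.2,0,0,0,0,0],[0,0,0,0,0,0,0]]]' 
python3 -c "
from m import *
plan(.559,-.0475,.0796,-10.6,raw=True,n=1)
"
```

```text
time: 16.32
tcp_pos: [0.5588, -0.056, 0.0792]
tool_rot: [-2.056, 1.57, -2.24]
contact_force: [0.7, -0.8, -0.8]
gripper_width: 0.0597
t 16.32 pos [ 0.5588 -0.056   0.0792] jaw -10.57 f [ 0.7 -0.8 -0.8] w 0.0597 remaining mm [0.2 8.5 0.4]
[-0.04, 0.84, -0.14] [0.03, -0.03, 0.05]
```

```bash
python3 -m pendant '[[[-0.1,0.25,0,0,0,0,0],[-0.05,0.2,0,0,0,0,0],[0,0,0,0,0,0,0]]]';  python3 -m pendant '[[[0,0.2,0,0,0,0,0],[0,0.1,0,0,0,0,0],[0,0,0,0,0,0,0]]]'
python3 -c "
from m import *
plan(.5595,-.0475,.0796,-10.6,raw=True,n=1)
c=meas(hz=.042,hc=(.559,-.048)); save(c,'w8.png')
"
```

```text
time: 16.57
tcp_pos: [0.56, -0.0506, 0.0812]
tool_rot: [-1.113, 1.57, -1.297]
contact_force: [-0.1, -0.0, -1.1]
gripper_width: 0.0602
time: 16.82
tcp_pos: [0.5608, -0.0476, 0.0818]
tool_rot: [-0.697, 1.569, -0.881]
contact_force: [-0.7, -0.3, -1.0]
gripper_width: 0.0596
t 16.82 pos [ 0.5608 -0.0476  0.0818] jaw -10.53 f [-0.7 -0.3 -1. ] w 0.0596 remaining mm [-1.3  0.1 -2.2]
[0.22, -0.01, -0.13] [0.07, 0.06, 0.05]
wrist fixed 22822 c 575.8 37.7 size 53.2 59.7 ang 79.4 z 0.0428
wrist grip 5320 c 569.1 4.7 size 14.8 25.8 ang 79.1 z 0.0887
wrist bar 3903 c 569.2 5.2 size 16.4 84.0 ang 79.8 z 0.0388
wrist half 15457 c 562.7 -38.0 size 108.5 63.0 ang 79.3 z 0.0455
```

View pics/w8.png

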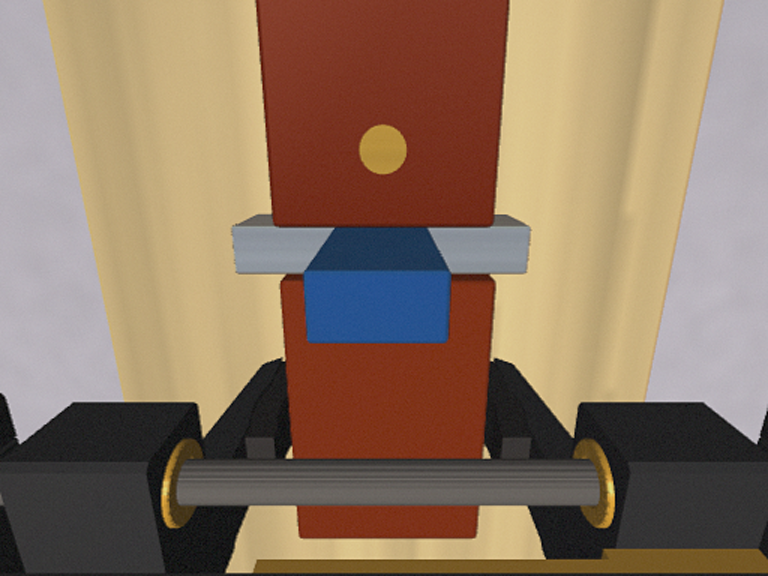

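```bash
python3 -m pendant '[[[0.2,0,-0.15,0,0,0,0],[0.1,0.1,0,0,0,0,0],[0,0.1,0,0,0,0,0],[0,0,0,0,0,0,0]]]'
python3 -c "
from m import *
plan(.5595,-.0475,.0796,-10.6,raw=True,n=1)
c=meas(hz=.042,hc=(.555,-.065)); save(c,'w9.png',(140,130,370,250),3.3)
"
```

```text
time: 17.2
tcp_pos: [0.5593, -0.0473, 0.0791]
tool_rot: [-1.098, 1.567, -1.284]
contact_force: [0.5, 1.0, 0.3]
gripper_width: 0.0596
t 17.20 pos [ 0.5593 -0.0473  0.0791] jaw -10.64 f [0.5 1.  0.3] w 0.0596 remaining mm [ 0.2 -0.2  0.5]
[-0.05, -0.02, 0.02] [-0.04, 0.09, 0.17]
wrist fixed 23466 c 575.8 37.3 size 52.3 59.9 ang 79.3 z 0.0428
wrist grip 5626 c 569.1 4.8 size 14.3 25.9 ang 79.1 z 0.0887
wrist bar 4009 c 568.0 -0.9 size 27.4 84.2 ang 80.9 z 0.0389
wrist half 13581 c 559.8 -48.2 size 87.5 63.0 ang 78.5 z 0.0430
```

View pics/w9.png

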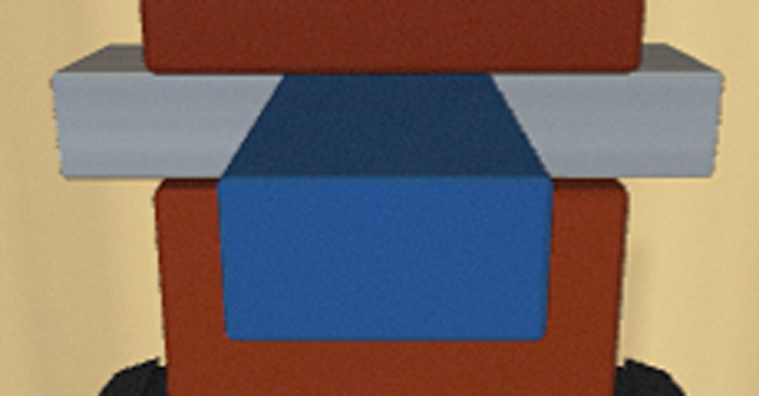

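```bash
python3 -m pendant '[[[0,0.2,0,0,0,0.2,0],[0,0,0,0,0,0,0]]]'; python3 -m pendant '[[[0,0.2,0,0,0,0,0],[0,0.2,0,0,0,0,0],[0,0,0,0,0,0,0]]]';python3 -c "
from m import *
plan(.5595,-.0475,.0796,-10.6,raw=True,n=1)
c=meas(hz=.042,hc=(.555,-.065)); save(c,'w10.png',(140,130,370,250),3.3)
"
```

```text
time: 17.42
tcp_pos: [0.5592, -0.0475, 0.079]
tool_rot: [-1.033, 1.568, -1.22]
contact_force: [0.1, 0.9, 1.0]
gripper_width: 0.0601
time: 17.67
tcp_pos: [0.5592, -0.0472, 0.0792]
tool_rot: [-1.408, 1.564, -1.598]
contact_force: [-0.9, 0.9, 1.4]
gripper_width: 0.0597
t 17.67 pos [ 0.5592 -0.0472  0.0792] jaw -10.86 f [-0.9  0.9  1.4] w 0.0597 remaining mm [ 0.3 -0.3  0.4]
[-0.04, -0.02, 0.04] [-0.26, 0.07, 0.41]
wrist fixed 23522 c 575.7 37.3 size 52.3 59.8 ang 79.3 z 0.0429
wrist grip 5680 c 569.0 4.7 size 14.6 25.7 ang 79.7 z 0.0887
wrist bar 4011 c 568.1 -2.1 size 30.4 84.1 ang 81.5 z 0.0388
wrist half 13591 c 559.3 -48.1 size 88.2 61.5 ang 80.2 z 0.0430
```

View pics/w10.png

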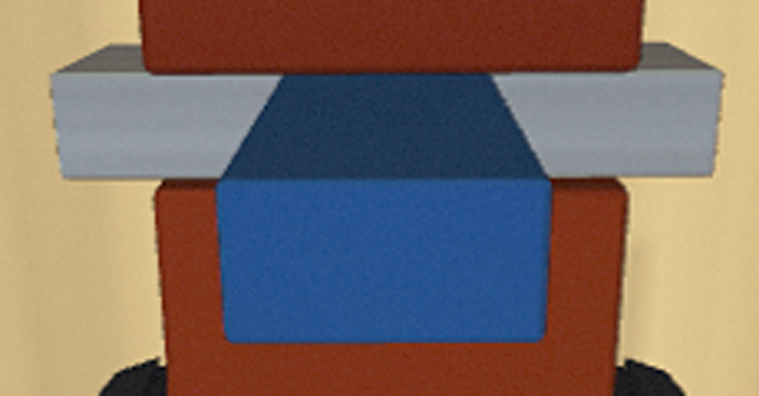

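```bash
python3 -m pendant '[[[0,0,0,-0.2,0,0.4,0],[0,0,0,0,0,0,0],[0,0,0,0,0,0,6.6],[0,0,0,0,0,0,8.8],[0,0,0,0,0,0,8.8]]]'; python3 -m pendant '[[[0,0,0,0,0,0,8.8],[0,0,0,0,0,0,8.8]]]';python3 -c "
from m import *
plan(.5595,-.0475,.0796,-10.6,raw=True,n=1)
c=meas(hz=.042,hc=(.555,-.065))"
```

```text
time: 18.13
tcp_pos: [0.5599, -0.045, 0.0789]
tool_rot: [1.145, 1.567, 0.96]
contact_force: [1.0, -0.5, 0.5]
gripper_width: 0.0772
time: 18.3
tcp_pos: [0.5602, -0.0436, 0.0788]
tool_rot: [1.255, 1.565, 1.072]
contact_force: [0.4, 0.6, -0.1]
gripper_width: 0.0877
t 18.30 pos [ 0.5602 -0.0436  0.0788] jaw -10.50 f [ 0.4  0.6 -0.1] w 0.0877 remaining mm [-0.7 -3.9  0.8]
[-0.08, -0.39, 0.0] [0.1, 0.1, -0.31]
wrist fixed 24876 c 576.1 39.4 size 56.9 59.9 ang 79.7 z 0.0428
wrist grip 5515 c 569.0 4.6 size 14.7 25.9 ang 79.2 z 0.0887
wrist bar 3982 c 567.6 -5.2 size 36.9 84.2 ang 81.3 z 0.0388
wrist half 12814 c 552.6 -46.5 size 87.4 74.3 ang 78.9 z 0.0429
```

```bash
python3 -m pendant '[[[-1,-0.2,0,0,0,0,8.8],[-2,-0.2,0,0,0,0,8.8],[-3.5,0,0,0,0,0,8.8],[-4,-0.5,0,0,0,0,8.8],[-2.5,-0.5,0,0,0,0,8.8]]]'; python3 -m pendant '[[[0,0,0,0,0,0,8.8]]]';python3 -c "
from m import *
c=meas(hz=.042,hc=(.555,-.058)); save(c,'w11.png')
plan(.569,.005,.21,79.3,raw=True,n=1)
"
```

```text
time: 18.77
tcp_pos: [0.554, -0.0567, 0.2096]
tool_rot: [2.693, 1.558, 2.513]
contact_force: [0.6, -0.1, 0.6]
gripper_width: 0.0877
time: 18.85
tcp_pos: [0.556, -0.0584, 0.215]
tool_rot: [2.038, 1.565, 1.856]
contact_force: [0.3, -1.0, 0.0]
gripper_width: 0.0881
wrist fixed 8144 c 578.2 50.9 size 79.7 59.4 ang 79.5 z 0.0429
wrist grip 776 c 569.1 4.6 size 13.4 25.3 ang 79.6 z 0.0888
wrist bar 1064 c 569.1 5.0 size 14.0 84.1 ang 79.6 z 0.0388
wrist half 6468 c 560.0 -46.4 size 89.3 59.2 ang 79.4 z 0.0429
t 18.90 pos [ 0.5556 -0.0578  0.2134] jaw -10.41 f [-0.1 -0.2  0.4] w 0.0881 remaining mm [13.4 62.8 -3.4]
[0.03, 0.49, 0.01] [-6.9, 0.01, -0.04]
[0.03, 0.49, 0.07] [-6.9, 0.01, -0.04]
[0.03, 0.48, 0.13] [-6.9, 0.01, -0.04]
[0.03, 0.46, 0.19] [-6.9, 0.01, -0.04]
[0.03, 0.43, 0.24] [-6.9, 0.01, -0.04]
[0.03, 0.4, 0.29] [-6.9, 0.01, -0.04]
[0.03, 0.36, 0.34] [-6.9, 0.01, -0.04]
[0.03, 0.32, 0.38] [-6.9, 0.01, -0.04]
[0.03, 0.27, 0.41] [-6.9, 0.01, -0.04]
[0.03, 0.22, 0.44] [-6.9, 0.01, -0.04]
[0.03, 0.16, 0.47] [-6.9, 0.01, -0.04]
[0.03, 0.11, 0.48] [-6.9, 0.01, -0.04]
[0.03, 0.05, 0.49] [-6.9, 0.01, -0.04]
```

View pics/w11.png

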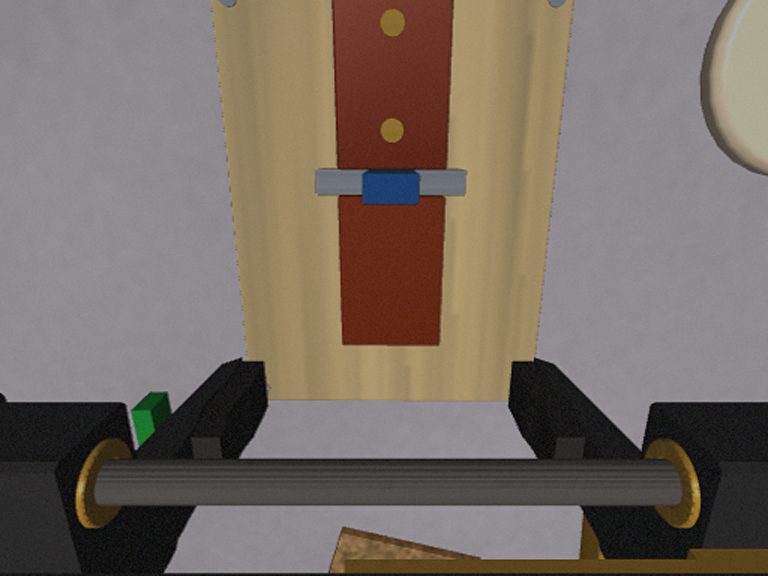

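```bash
python3 -m pendant '[[[0,0.5,0,-6.9,0,0,8.8],[0,0.5,0.1,-6.9,0,0,8.8],[0,0.5,0.15,-6.9,0,0,8.8],[0,0.5,0.2,-6.9,0,0,8.8],[0,0.45,0.25,-6.9,0,0,8.8]]]'; python3 -m pendant '[[[0,0.4,0.3,-6.9,0,0,8.8],[0,0.35,0.35,-6.9,0,0,8.8],[0,0.3,0.4,-6.9,0,0,8.8],[0,0.3,0.4,-6.9,0,0,8.8],[0,0.2,0.45,-6.9,0,0,8.8]]]';python3 -c "
from m import *
plan(.569,.004,.21,79.3,raw=True,n=1)
"
```

```text
time: 19.32
tcp_pos: [0.5585, -0.032, 0.2121]
tool_rot: [2.063, 1.561, 2.503]
contact_force: [0.1, 0.1, -0.5]
gripper_width: 0.0879
time: 19.73
tcp_pos: [0.5596, -0.0049, 0.2071]
tool_rot: [1.685, 1.551, 2.75]
contact_force: [-0.5, 0.9, 0.3]
gripper_width: 0.0878
t 19.73 pos [ 0.5596 -0.0049  0.2071] jaw 61.02 f [-0.5  0.9  0.3] w 0.0878 remaining mm [9.4 8.9 2.9]
[-0.1, -0.13, 0.41] [-6.09, 0.02, -0.38]
[-0.1, -0.17, 0.4] [-6.09, 0.02, -0.38]
[-0.1, -0.21, 0.38] [-6.09, 0.02, -0.38]
```

```bash
python3 -m pendant '[[[0,-0.2,0.4,-6,0,-0.4,8.8],[0,-0.2,0.3,-5,0,-0.4,8.8],[0.5,-0.3,0.1,-3,0,-0.4,8.8],[1,0,0,0,0,0,8.8],[0,0,0,0,0,0,8.8]]]';python3 -c "
from m import *
plan(.569,.004,.16,79.3,raw=True,n=1)
"
```

```text
time: 20.15
tcp_pos: [0.5662, 0.0027, 0.1866]
tool_rot: [1.312, 1.562, 2.641]
contact_force: [0.1, -0.2, -0.3]
gripper_width: 0.0878
t 20.15 pos [0.5662 0.0027 0.1866] jaw 76.15 f [ 0.1 -0.2 -0.3] w 0.0878 remaining mm [  2.8   1.3 -26.6]
[2.65, -0.26, 0.19] [-3.15, 0.14, -0.49]
```

```bash
python3 -m pendant '[[[1.2,-0.1,0.1,-1.6,0.1,-0.3,8.8],[1.2,-0.1,0.1,-1.4,0.1,-0.3,8.8],[1,0,0,-0.4,0,0,8.8],[0.5,0,0,0,0,0,8.8],[0,0,0,0,0,0,8.8]]]';python3 -c "
from m import *
plan(.569,.004,.117,79.3,raw=True,n=1)
"
```

```text
time: 20.57
tcp_pos: [0.5659, 0.004, 0.1428]
tool_rot: [2.121, 1.565, -2.779]
contact_force: [0.0, -0.1, 0.4]
gripper_width: 0.088
t 20.57 pos [0.5659 0.004  0.1428] jaw 79.27 f [ 0.  -0.1  0.4] w 0.0880 remaining mm [  3.1   0.  -25.8]
[2.58, -0.32, 0.07] [-0.03, -0.17, -0.27]
```

```bash
python3 -m pendant '[[[0.8,-0.15,0,0,-0.1,-0.2,8.8],[0.8,-0.1,0,0,-0.1,-0.1,8.8],[0.6,0,0,0,0,0,8.8],[0.1,0,0,0,0,0,8.8],[0,0,0,0,0,0,5]]]' 10;python3 -c "
from m import *
plan(.569,.004,.117,79.3,raw=True,n=1)
"
```

```text
time: 20.98
tcp_pos: [0.5687, 0.0031, 0.1177]
tool_rot: [-1.029, 1.569, 0.351]
contact_force: [0.1, 0.1, -0.3]
gripper_width: 0.0833
t 20.98 pos [0.5687 0.0031 0.1177] jaw 79.10 f [ 0.1  0.1 -0.3] w 0.0833 remaining mm [ 0.3  0.9 -0.7]
[0.07, -0.01, 0.09] [-0.2, 0.04, 0.07]
```

```bash
python3 -m pendant '[[[0.05,0,0.05,-0.2,0,0,2.4],[0,0,0,0,0,0,2.4],[0,0,0,0,0,0,2.4],[0,0,0,0,0,0,2.4],[0,0,0,0,0,0,2.4]]]' 10;python3 -m pendant '[[[0,0,0,0,0,0,2.4],[0,0,0,0,0,0,2.4],[0,0,0,0,0,0,2.4],[0,0,0,0,0,0,2.4],[0,0,0,0,0,0,2.4]]]' 10;python3 -c "
from m import *
plan(.569,.004,.117,79.3,raw=True,n=1)
c=cap('wrist');save(c,'w12.png',(180,100,440,310),3)
"
```

```text
time: 21.4
tcp_pos: [0.5694, 0.0037, 0.1181]
tool_rot: [-1.157, 1.568, 0.227]
contact_force: [-0.7, 0.1, 0.4]
gripper_width: 0.0501
time: 21.82
tcp_pos: [0.5697, 0.0037, 0.1187]
tool_rot: [-1.192, 1.567, 0.192]
contact_force: [0.1, 0.6, -0.5]
gripper_width: 0.0241
t 21.82 pos [0.5697 0.0037 0.1187] jaw 79.29 f [ 0.1  0.6 -0.5] w 0.0241 remaining mm [-0.7  0.3 -1.7]
[0.17, 0.07, 0.02] [-0.01, 0.09, 0.22]
```

View pics/w12.png

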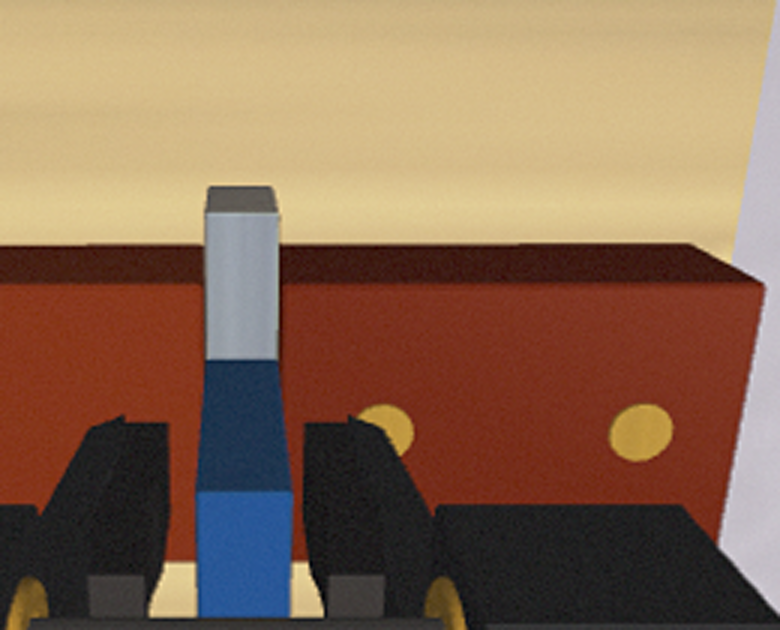

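```bash
python3 -m pendant '[[[0.1,0,0.2,0,0,0.2,2.4],[0,0,0,0,0,0,2.4]]]' 10;python3 -c "
from m import *
plan(.569,.0055,.117,79.3,raw=True,n=1)
c=cap('wrist');save(c,'w13.png',(180,100,440,310),3)
"
```

```text
time: 22.03
tcp_pos: [0.5701, 0.0058, 0.1176]
tool_rot: [-0.086, 1.569, 1.297]
contact_force: [-0.9, 0.6, -0.0]
gripper_width: 0.0238
t 22.03 pos [0.5701 0.0058 0.1176] jaw 79.29 f [-0.9  0.6 -0. ] w 0.0238 remaining mm [-1.1 -0.3 -0.6]
[0.06, 0.1, -0.05] [-0.01, 0.09, 0.01]
```

View pics/w13.png

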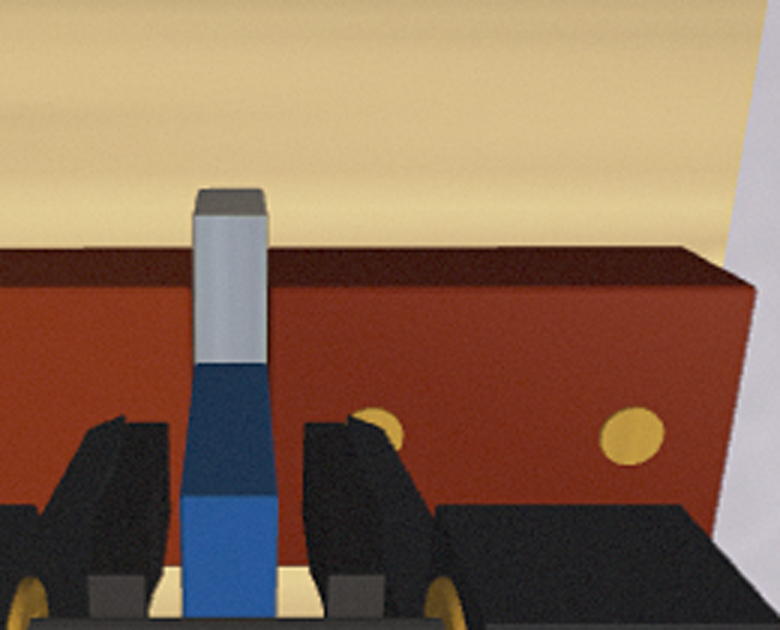

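```bash
python3 -m pendant '[[[0,0,0,0,0,0,1.7],[0,0,0,0,0,0,1.7],[0,0,0,0,0,0,0],[0,0,0,0,0,0,0],[0,0,0,0,0,0,0]]]' 6;python3 -m pendant '[[[0,0,0,0,0,0,0],[0,0,0,0,0,0,0],[0,0,0,0,0,0,0],[0,0,0,0,0,0,0]]]' 20; python3 -c "
from m import *
plan(.569,.005,.117,79.3,raw=True,n=1)
"
```

```text
time: 22.5
tcp_pos: [0.5698, 0.0049, 0.1176]
tool_rot: [1.288, 1.571, 2.671]
contact_force: [0.7, -0.5, 0.7]
gripper_width: 0.0143
time: 22.83
tcp_pos: [0.5698, 0.0049, 0.1176]
tool_rot: [1.115, 1.571, 2.498]
contact_force: [1.0, 0.3, 0.3]
gripper_width: 0.0138
t 22.83 pos [0.5698 0.0049 0.1176] jaw 79.25 f [1.  0.3 0.3] w 0.0138 remaining mm [-0.8  0.1 -0.6]
[0.06, 0.08, -0.0] [-0.05, 0.01, -0.01]
```

```bash
python3 -m pendant '[[[-0.4,0,0,0,0,0,0],[-0.4,0,0,0,0,0,0],[-0.4,0,0,0,0,0,0]]]' 25;  python3 -c "
from m import *
plan(.5698,.005,.16,79.3,raw=True,n=1)
"
```

```text
time: 23.08
tcp_pos: [0.5689, 0.005, 0.1293]
tool_rot: [1.686, 1.568, 3.07]
contact_force: [0.3, -0.3, -1.6]
gripper_width: 0.0138
t 23.08 pos [0.5689 0.005  0.1293] jaw 79.27 f [ 0.3 -0.3 -1.6] w 0.0138 remaining mm [ 0.9 -0.  30.7]
[-3.07, -0.08, 0.01] [-0.03, -0.02, -0.16]
```

```bash
python3 -m pendant '[[[-0.6,0,0,0,0,-0.1,0],[-0.7,0,0,0,0,0,0],[-0.7,0,0,0,0,0,0]]]';  python3 -m pendant '[[[-1.5,0,0,0,0,0,0],[-2.5,0,0,0,0,0,0],[-2,0,0,0,0,0,0],[0,0,0,0,0,0,0]]]';  python3 -c "
from m import *
c=meas(hz=.042,hc=(.555,-.058)); save(c,'w14.png')
plan(.5182,-.3169,.2,63.7,raw=True,n=1)
c=cap('top'); save(c,'t14.png',(150,120,330,250),4)
"
```

```text
time: 23.33
tcp_pos: [0.5685, 0.0052, 0.1508]
tool_rot: [1.785, 1.569, -3.114]
contact_force: [-0.3, 0.0, -1.1]
gripper_width: 0.0138
time: 23.67
tcp_pos: [0.5686, 0.0052, 0.2162]
tool_rot: [1.845, 1.57, -3.054]
contact_force: [0.2, -0.1, -1.6]
gripper_width: 0.0138
wrist fixed 5868 c 578.9 56.6 size 85.7 59.5 ang 79.5 z 0.0428
wrist half 6200 c 559.4 -47.2 size 88.7 59.6 ang 79.1 z 0.0428
t 23.72 pos [0.5681 0.0051 0.2147] jaw 79.30 f [ 0.7 -0.  -1.9] w 0.0137 remaining mm [ -49.9 -322.   -14.7]
[0.17, -0.12, -3.62] [1.73, -0.01, -0.02]
[0.17, -0.23, -3.61] [1.73, -0.01, -0.02]
[0.17, -0.34, -3.6] [1.73, -0.01, -0.02]
[0.16, -0.45, -3.59] [1.73, -0.01, -0.02]
[0.16, -0.56, -3.58] [1.73, -0.01, -0.02]
[0.16, -0.66, -3.56] [1.73, -0.01, -0.02]
[0.16, -0.77, -3.54] [1.73, -0.01, -0.02]
[0.16, -0.88, -3.51] [1.73, -0.01, -0.02]
[0.16, -0.98, -3.48] [1.73, -0.01, -0.02]
```

View pics/w14.png

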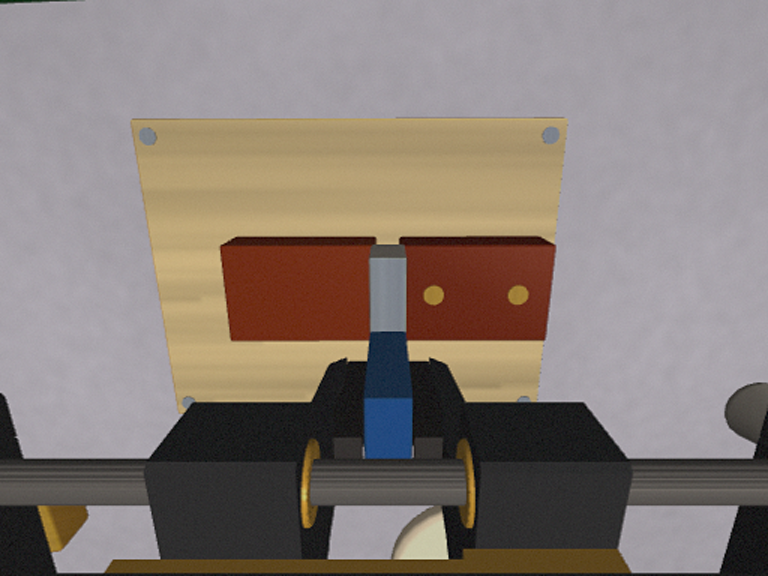

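```bash
python3 -m pendant '[[[0,-0.1,-3.6,1.7,0,0,0],[0,-0.2,-3.6,1.7,0,0,0],[0,-0.3,-3.6,1.7,0,0,0],[0,-0.45,-3.6,1.7,0,0,0],[0,-0.55,-3.6,1.7,0,0,0]]]' >/dev/null; python3 -c "
from m import *
plan(.5182,-.3169,.2,63.7,raw=True,n=1)
"
```

```text
t 24.18 pos [ 0.5391 -0.1658  0.2075] jaw 71.77 f [ 0.2 -0.4 -2.3] w 0.0137 remaining mm [ -20.9 -151.1   -7.5]
[0.15, -0.69, -3.75] [2.02, 0.09, -0.18]
[0.16, -0.82, -3.73] [2.02, 0.09, -0.18]
[0.17, -0.95, -3.69] [2.02, 0.09, -0.18]
[0.18, -1.08, -3.66] [2.02, 0.09, -0.18]
```

```bash
python3 -m pendant '[[[0.1,-0.7,-3.6,2,0.1,-0.2,0],[0.1,-0.8,-3.5,2,0.1,-0.2,0],[0.1,-0.9,-3,2,0.1,-0.2,0],[0.1,-0.7,-2,1.5,0,0,0],[0.1,-0.3,-1,0,0,0,0]]]' >/dev/null;python3 -m pendant '[[[0,0,0,0,0,0,0],[0,0,0,0,0,0,0]]]'; python3 -c "
from m import *
plan(.5182,-.3169,.15,63.7,raw=True,n=1)
"
```

```text
time: 24.77
tcp_pos: [0.5117, -0.3161, 0.1908]
tool_rot: [1.962, 1.551, 3.063]
contact_force: [0.2, 0.4, -1.5]
gripper_width: 0.0136
t 24.77 pos [ 0.5117 -0.3161  0.1908] jaw 63.10 f [ 0.2  0.4 -1.5] w 0.0136 remaining mm [  6.5  -0.8 -40.8]
[2.04, -0.35, 0.13] [-0.3, -0.22, -0.54]
[2.04, -0.33, 0.12] [-0.3, -0.22, -0.54]
```

```bash
python3 -m pendant '[[[1.2,-0.25,0,-0.2,-0.2,-0.4,0],[1.2,-0.25,0,-0.2,-0.2,-0.4,0],[1,-0.1,0,0,0,-0.2,0],[0.5,0,0,0,0,0,0],[0,0,0,0,0,0,0]]]'; python3 -c "
from m import *
plan(.5182,-.3169,.1136,63.7,raw=True,n=1)
"
```

```text
time: 25.18
tcp_pos: [0.5195, -0.3076, 0.1492]
tool_rot: [0.567, 1.563, 1.69]
contact_force: [-0.3, 0.8, -1.3]
gripper_width: 0.0139
t 25.18 pos [ 0.5195 -0.3076  0.1492] jaw 64.35 f [-0.3  0.8 -1.3] w 0.0139 remaining mm [ -1.3  -9.3 -35.6]
[3.55, -0.3, -0.92] [0.65, 0.39, -0.25]
```

```bash
python3 -m pendant '[[[1,-0.1,-0.4,0.2,0.2,-0.1,0],[1,-0.1,-0.3,0.2,0.1,-0.1,0],[0.8,0,-0.2,0,0,0,0],[0.3,0,0,0,0,0,0],[0,0,0,0,0,0,0]]]'; python3 -c "
from m import *
plan(.5182,-.3169,.1136,63.7,raw=True,n=1)
"
```

```text
time: 25.6
tcp_pos: [0.5185, -0.3145, 0.1155]
tool_rot: [0.228, 1.568, 1.348]
contact_force: [-0.9, -0.5, -1.4]
gripper_width: 0.0137
t 25.60 pos [ 0.5185 -0.3145  0.1155] jaw 64.16 f [-0.9 -0.5 -1.4] w 0.0137 remaining mm [-0.3 -2.4 -1.9]
[0.19, -0.07, -0.23] [0.46, 0.13, -0.03]
```

```bash
python3 -m pendant '[[[0.2,0,-0.1,0,0.1,0,0],[0,0,0,0,0,0,0]]]'; python3 -m pendant '[[[0.15,0,0,0,0,0,0],[0,0,0,0,0,0,0]]]';python3 -m pendant '[[[0.15,0,0,0,0,0,0],[0,0,0,0,0,0,0]]]'
```

```text
time: 25.77
tcp_pos: [0.5183, -0.3158, 0.1137]
tool_rot: [-0.245, 1.57, 0.874]
contact_force: [-0.3, -0.1, -1.4]
gripper_width: 0.0135
time: 25.93
tcp_pos: [0.5186, -0.316, 0.1141]
tool_rot: [-1.578, 1.569, -0.459]
contact_force: [-0.7, -0.1, -1.5]
gripper_width: 0.0142
time: 26.1
tcp_pos: [0.5192, -0.3164, 0.1138]
tool_rot: [-1.625, 1.567, -0.507]
contact_force: [-0.2, 0.7, -1.9]
gripper_width: 0.0138
```

```bash
python3 -m pendant '[[[0.1,0,0,0,0,0,0],[0,0,0,0,0,0,0],[0,0,0,0,0,0,2.5],[0,0,0,0,0,0,2.5],[0,0,0,0,0,0,4]]]'; python3 -m pendant '[[[0,0,0,0,0,0,5],[-0.5,0,0,0,0,0,7],[-2,0,0,0,0,0,8.8],[-3.5,0,0,0,0,0,8.8],[-3.5,0,0,0,0,0,8.8]]]'; python3 -m pendant '[[[-1,0,0,0,0,0,8.8],[0,0,0,0,0,0,8.8]]]'; python3 -c "
from m import *
c=cap('wrist');W=cloud(c);save(c,'w15.png')
m=(W[...,2]>.075)&(W[...,2]<.095)&(np.linalg.norm(W[...,:2]-[.518,-.317],axis=2)<.04);p=W[m]
print(len(p),cv2.minAreaRect((p[:,:2]*1000).astype(np.float32)),np.median(p[:,2]))
for n in ['top','scene']:
    c=meas(n,hz=.042,hc=(.555,-.058)); save(c,n+'15.png')
"
```

```text
time: 26.52
tcp_pos: [0.5198, -0.317, 0.1134]
tool_rot: [-1.63, 1.565, -0.512]
contact_force: [-0.3, 1.1, -0.3]
gripper_width: 0.0293
time: 26.93
tcp_pos: [0.5157, -0.3149, 0.2039]
tool_rot: [1.58, 1.561, 2.699]
contact_force: [-0.2, 0.8, 0.6]
gripper_width: 0.0629
time: 27.1
tcp_pos: [0.5186, -0.3162, 0.2213]
tool_rot: [-1.615, 1.569, -0.496]
contact_force: [0.4, -0.5, 0.2]
gripper_width: 0.0759
617 ((518.7748413085938, -316.64654541015625), (13.374360084533691, 25.69586944580078), 64.08212280273438) 0.08469396982309942
top fixed 794 c 577.4 54.4 size 89.9 59.4 ang 79.5 z 0.0410
top half 861 c 558.5 -47.4 size 87.9 59.8 ang 79.6 z 0.0408
scene fixed 539 c 578.2 54.6 size 89.3 61.9 ang 80.6 z 0.0425
scene half 685 c 559.0 -47.8 size 90.2 61.2 ang 79.4 z 0.0424
```

View pics/w15.png

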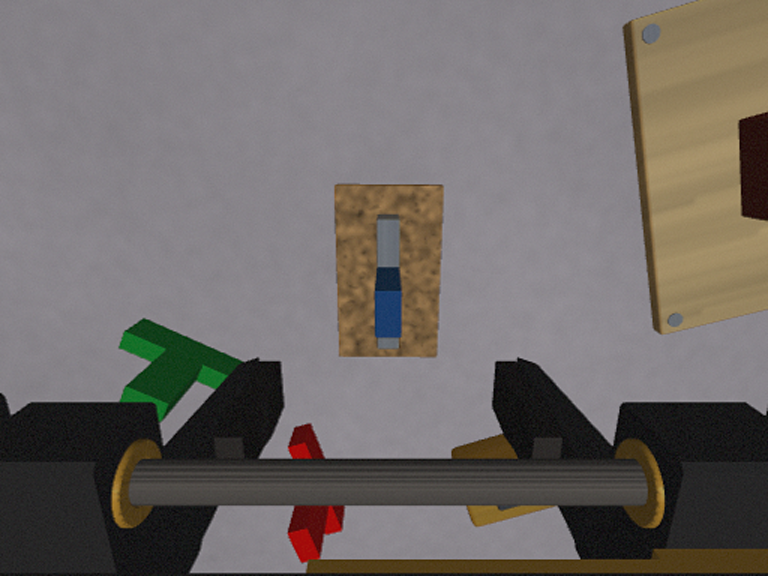

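View pics/scene15.png

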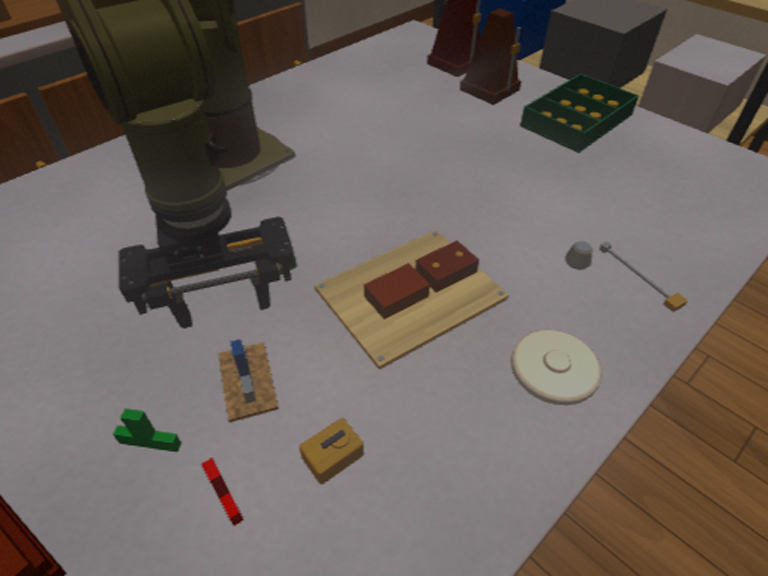

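```bash
python3 -c "
from h import *
print(ctrl.finish_job())"
```

```text
the job is handed in; nothing more can be done
None
```

The job is handed in, at about 27 s of the allowed 72. I stood the spacer against the fixed half, set the loose half against it, lifted the spacer straight out and put it back on its cork pad.

**Last checks**
- **Slot:** the two halves' centres measure 103.5 mm apart in the top camera and 104.2 mm in the scene camera, against 104 mm for a 14 mm slot. Nothing measured the slot directly.
- **Alignment:** the ends are level within about 0.2 mm in the top camera. The halves are parallel within about 0.1° there. The scene camera read about 1.2° between them, on a much coarser view, which is still under the limit of about 2.6°.
- **Spacer:** its grip is about 1 mm from the measured pad centre. The height of its top (0.085 m) and the pictures fit it standing upright.
- **Bystanders and arm:** the weight and the lock box look unmoved in the last scene picture; I did not measure their shift. The gripper is open and clear of everything.

**Where the readings were weaker**
- **Contact forces:** they hardly rose above the sensor noise. I judged contact mainly from the tool stopping and from the pictures.
- **Step checks:** whether the two steps on the way counted was never reported. My measurements put both well inside their limits.

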